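Re-order the air-preparation modules in the assembly fixture

ROBOT

A 6-joint arm with a two-finger parallel gripper is mounted at the origin on the work surface. World frame = base frame: x ahead of the robot, y to its left, z up, the work surface at z = 0. Lengths are in m, angles in rad, forces in N, time in s.
With the tool pointing down it reaches from about 0.4 to 0.825 m from the base axis. Payload 7 kg.
Tool frame: the origin (TCP) lies midway between the tips of the shut fingers; the grasp point (between the pads) lies hold_point_z behind it (hold_point_z is the distance from the TCP to the grasp point, in m); z points along the fingers, y is the line along which they close (so a half turn about z gives the same grasp; the last joint's range is limited). The gripper opens to 88 mm and grips with 3 to 60 N. Pads are 19 mm wide; open, the fingers measure 130 mm over their backs; the gripper's body (78 mm by 193 mm) begins 47 mm behind the grasp point.
Start: joints at [-0.827, 0.359, 0.012, 0, -1.224, -0.288], TCP at [0.297, -0.606, 0.227] pointing down, gripper open.
Joint ranges: [-3.07, 3.07], [-1.43, 2.12], [-1.02, 1.25], [-3.03, 1.67], [-3.05, -0], [-3.03, 3.03]. Speed limits (rad/s): [2.39, 2.39, 3.01, 3.14, 3.14, 3.14].

INTERFACE

Orientations are given as [roll, pitch, yaw] about the fixed x, y, z axes, in that order (R = Rz(yaw) Ry(pitch) Rx(roll)).
In Python, from station import * gives the robot as it stands.
- The arm moves only by the tool apply_moves, never from a script. Its argument "steps" is a list of rows, each an object with "translation": the shift along the world's x, y, z scaled (see below), a list of three; "rotation": the turn, a rotation vector about the world's x, y, z scaled (see below), a list of three. A call has exactly 10 rows; each row is the pose to reach, as a shift and turn from the pose commanded when the call began; what a row does not reach only later rows make up. The controller multiplies each number of a shift by 250 mm and each number of a turn by 30 degrees. A row lasts 1/12 s, in which the tool goes at most 41.7 mm and 7.16 degrees, less where a joint would pass 70% of its speed; a pose out of reach is approached as far as the arm can. A call with a number of a shift or a turn outside -1 to 1 is refused whole. A call with a gripper value outside its range is refused whole. "jaw" is the closure, from -1 (fully open) to 1 (shut), so that 0 is half open, set as the call begins (left out, the last holds). The fingers move at their own pace and stop on an object; "newtons" is the grip in N (left out, the last holds). Time passes only in rows, so rows that repeat a pose let the fingers close, or fill a call up. It gives the time, the measured TCP pose, the force, the opening and the grip force at its end, in the units of the state.
- get_state(): the state, without advancing time (a new reading comes with each control period).
- grab_frame(name): name is "scene" or "side" or "wrist"; returns the picture (384x512x3 uint8, blue, green, red); there is no depth.
- camera_model(name): a dict with "fx", "fy", "cx", "cy" (pixels), "xyz" and "rotation" of the camera in the world. Camera axes: x right, y down, z forward; pixel columns grow to the right and rows downward; lengths in m; the calibration is good to about 2 mm. A picture is of the moment at which its call begins: read the wrist's pose just before it. camera_model takes no time and is no camera call; for the wrist camera it gives the pose at the moment of the call.
- job_done(): hands the job in; it is judged then, once.
The state is a dict: "t": time; "q": joint angles; "qd": joint speeds; "joint_efforts": joint torques, N m; "eef_pos": TCP position; "ee_rot": TCP orientation; "force": force on the tool from outside, world axes, zero at the start; "moment": the same for the moment, N m; "width": finger opening in m; "gripper_force": force on a finger pad.
Only numpy, scipy, OpenCV 4.12 (cv2) and the standard library are available. Lean on these libraries where they do the work, as an engineer would, in place of code of your own. Each camera call takes 0.05 s, during which the arm holds its last target. There are 200 camera calls.

TASK

The four compressed-air modules stand in the wrong order in the assembly fixture. Rearrange them so that counted from the air-supply end (the end block with the brass coupler plug) they stand shut-off valve, filter, regulator, lubricator, each hanging upright and fully seated in its nest with its ports in line with the row. The empty spare nest is there to park a module on the way; leave it empty again. Keep every module upright throughout and set it down gently, never letting it drop.

Things in the scene. Friction and masses are not known exactly. Their poses are not given: they have to be found in the camera images.
- valve_mid (a point): Shut-off valve: grey block 50 x 50 mm, 46 mm high, air ports in its +y and -y faces; grip it across its bare x faces. Point: the block's centre, 23 mm above its underside; z up. On top: a black bar handle 46 x 12 mm along y on a steel boss, to 41 mm above the point. Below: a tapered black plug 38 mm across, to 37 mm under the point. 0.27 kg.
- filter_mid (a point): Filter: grey block 50 x 50 mm, 46 mm high, air ports in its +y and -y faces; grip it across its bare x faces. Point: the block's centre, 23 mm above its underside; z up. On top: only a low flat grey cap 42 mm across, to 29 mm above the point. Below: a clear bowl 38 mm across, narrowing at its foot, to 81 mm under the point, a thick white element inside. 0.26 kg.
- regulator_mid (a point): Regulator: grey block 50 x 50 mm, 46 mm high, air ports in its +y and -y faces; grip it across its bare x faces. Point: the block's centre, 23 mm above its underside; z up. On top: a big round black knob 36 mm across, to 43 mm above the point; a flush white dial on its -x face. Below: a tapered black plug 38 mm across, to 37 mm under the point. 0.32 kg.
- lubricator_mid (a point): Lubricator: grey block 50 x 50 mm, 46 mm high, air ports in its +y and -y faces; grip it across its bare x faces. Point: the block's centre, 23 mm above its underside; z up. On top: a small clear dome 22 mm across in a black ring, to 43 mm above the point, and a brass screw by a corner. Below: a clear bowl 38 mm across, narrowing at its foot, to 81 mm under the point, a thin tube inside. 0.28 kg.
- nest_a: Fixed aluminium bridge, first in a row of four alike on a dark rail, 70 mm apart, at the row's +y end. 62 x 64 mm, 63 mm high; its top plate has a 46 mm hole: bowl or plug hangs through, the block rests on the plate. Origin: hole's axis at the underside, 12 mm above the bench; a seated module's point is 86 mm above it. y along the row, z up. Place and turn of the row vary.
- nest_b: Fixed bridge like nest_a, with the same size, origin and axes; second in the row, counted from nest_a.
- nest_c: Fixed bridge like nest_a, with the same size, origin and axes; third in the row, counted from nest_a.
- nest_d: Fixed bridge like nest_a, with the same size, origin and axes; fourth in the row, counted from nest_a.
- supply_end: Air-supply end block: fixed aluminium block 40 x 28 mm, 70 mm high, on the rail, with an upright stepped brass plug on top (23 mm across, 42 mm tall). It stands 67 mm beyond nest_a or nest_d: this varies. The block at the other end has only a short black fitting on top. Origin: centre of its underside.
- spare_nest: Spare nest: a single fixed bridge with the same top plate and hole, alone on the bench on the robot's side of the row, about 140 mm from it, empty at the start. 80 x 72 mm foot, 75 mm high. Origin: hole's axis at bench level; the point of a module seated here is 98 mm above it. Axes as the row's, turned a little.
There are look-alikes about, which are no part of the job. What is shaped like the part that bears valve_mid but brown, purple or red is not meant.

How it is judged:
By the outcome, as a careful person would: the job done as asked, in the order asked, and still so for the second after the job is handed in, with the robot touching nothing.
It also fails if it takes over 115 s, if anything falls off the work surface, if the arm or the gripper's body presses on something with over 40 N, if the wrist force passes 120 N, or if a joint passes its speed limit or range.

## Working session

There is one attempt and no reset: what is moved stays moved. The work goes in short steps, Python scripts to look and compute and a tool call to move; the robot and the scene stay as the last step left them, time stands still between calls to the robot, and variables do not carry over. Pictures are saved under pics/ and viewed, at most 14 in all, crops included, and the job is handed in when it is done.

Besides the shell and the picture viewer there is one more tool, called as name(argument=value, ...), one argument or row to a line, values as JSON. apply_moves: Moves the arm, as the interface text tells. Shifts and turns lie within -1 to 1; 1 stands for 250 mm of shift or 30 degrees of turn. Its arguments: {"type":"object","properties":{"steps":{"type":"array"},"jaw":{"type":"number"},"newtons":{"type":"number"}},"required":["steps"]}

```bash
mkdir -p pics; ls; python3 - <<'E'
from station import *
import cv2
s=get_state()
print({k:s[k] for k in s})
for n in("scene","side"):
    print(n,camera_model(n)); cv2.imwrite(f"pics/{n}0.png",grab_frame(n))
a=cv2.imread("pics/scene0.png");
E
```

```text
pics
{'t': 0.0, 'q': array([-8.26911697e-01,  3.59360178e-01,  1.10399041e-02, -3.58848894e-04,
       -1.22409606e+00, -2.88131516e-01]), 'qd': array([-0.00091891,  0.0004095 , -0.00106679,  0.00026873,  0.00195666,
       -0.00105876]), 'joint_efforts': array([-2.06936024e-04, -5.82725823e+01,  2.93055815e+01,  6.99714750e+00,
        6.93383030e-03, -1.37544289e-04]), 'eef_pos': array([ 0.29686725, -0.60565513,  0.22563014]), 'ee_rot': array([ 3.13994356e+00, -1.36953709e-04, -2.68596164e+00]), 'force': array([-0.19546806, -0.41091763,  0.01894072]), 'moment': array([-0.0458485 ,  0.01863967, -0.01740753]), 'gripper_force': 0.0, 'width': 0.08738725353730749}
scene {'fx': 497.1674916158366, 'fy': 497.1674916158366, 'cx': 258.52594133736005, 'cy': 184.1367301726803, 'xyz': array([ 1.40356439, -0.24887998,  0.59368069]), 'rotation': array([-2.10747249,  0.00822999,  1.21246673])}
side {'fx': 428.03878192184226, 'fy': 428.03878192184226, 'cx': 255.62472953843294, 'cy': 188.6741758845446, 'xyz': array([ 0.3153155 , -0.46438628,  0.54517735]), 'rotation': array([-2.24093955, -0.01364347, -0.53736011])}
```

View pics/scene0.png

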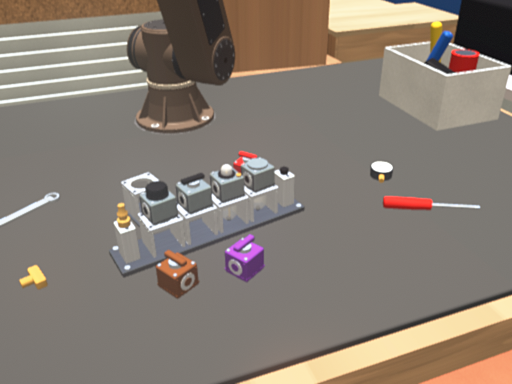

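View pics/side0.png

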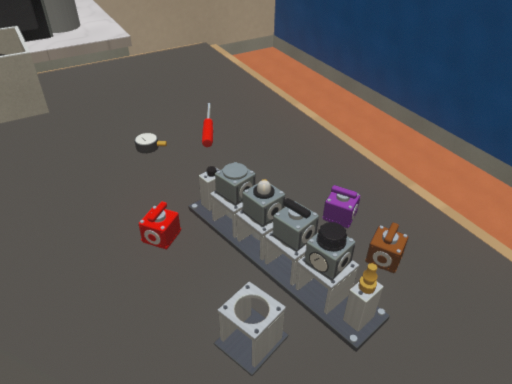

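Seen: the supply (brass plug) is at the -y end, with side-view pixel (369,275) and scene-view pixel (122,215). From the supply, the order is regulator (knob, side 332,232), valve (296,208), lubricator (264,184), filter (235,171). The spare-nest hole is at side (252,309).

```bash
cat > h.py <<'E'
from station import *
import numpy as np, cv2
from scipy.spatial.transform import Rotation as R
from scipy.optimize import least_squares
def proj(c,P):
    p=R.from_euler('xyz',c['rotation']).as_matrix().T@(np.asarray(P)-c['xyz'])
    return np.array([c['fx']*p[0]/p[2]+c['cx'],c['fy']*p[1]/p[2]+c['cy']])
def ray(c,uv,z):
    d=R.from_euler('xyz',c['rotation']).as_matrix()@[(uv[0]-c['cx'])/c['fx'],(uv[1]-c['cy'])/c['fy'],1]
    return (c['xyz']+d*(z-c['xyz'][2])/d[2])[:2]
E
python3 - <<'E'
from h import *
O={"side":{'reg':(332,232),'val':(296,208),'lub':(264,184),'fil':(235,171),'sp':(252,309)},
"scene":{'reg':(156,188),'val':(193,179),'lub':(227,170),'fil':(257,163),'sp':(146,183)}}
Z=dict(reg=.141,val=.139,lub=.141,fil=.127,sp=.075)
for n in O:
    c=camera_model(n)
    for k,u in O[n].items(): print(n,k,ray(c,u,Z[k]).round(4))
for n,(x0,y0,x1,y1) in dict(side=(185,150,395,360),scene=(90,145,310,265)).items():
    a=cv2.imread(f"pics/{n}0.png")[y0:y1,x0:x1]
    f=2.8 if n=="side" else 3.6
    cv2.imwrite(f"pics/{n}0c.png",cv2.resize(a,None,fx=f,fy=f,interpolation=cv2.INTER_CUBIC))
print(camera_model("wrist"))
E
```

```text
side reg [ 0.6225 -0.1615]
side val [ 0.6101 -0.0947]
side lub [ 0.5983 -0.0255]
side fil [0.5848 0.0436]
side sp [ 0.491  -0.1729]
scene reg [ 0.6364 -0.1586]
scene val [ 0.6259 -0.0893]
scene lub [ 0.6197 -0.0223]
scene fil [0.5899 0.0485]
scene sp [ 0.4972 -0.161 ]
{'fx': 336.63213006190637, 'fy': 336.63213006190637, 'cx': 249.76062340717846, 'cy': 187.98847956837855, 'xyz': array([ 0.23113348, -0.63836435,  0.38413582]), 'rotation': array([ 2.86576961e+00, -2.35188903e-03,  2.02632028e+00])}
```

View pics/side0c.png

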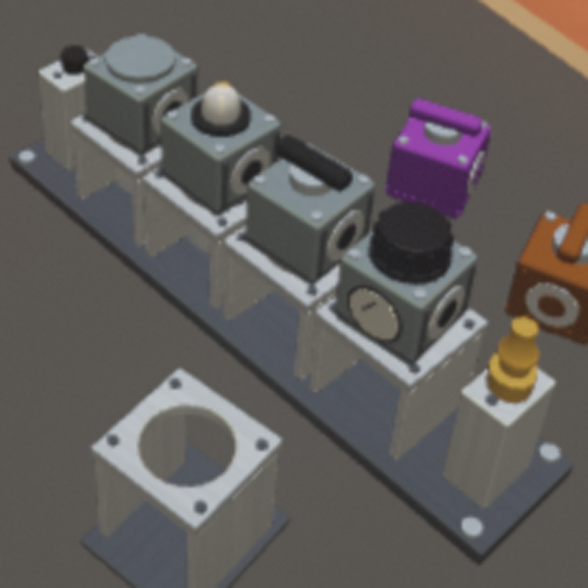

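View pics/scene0c.png

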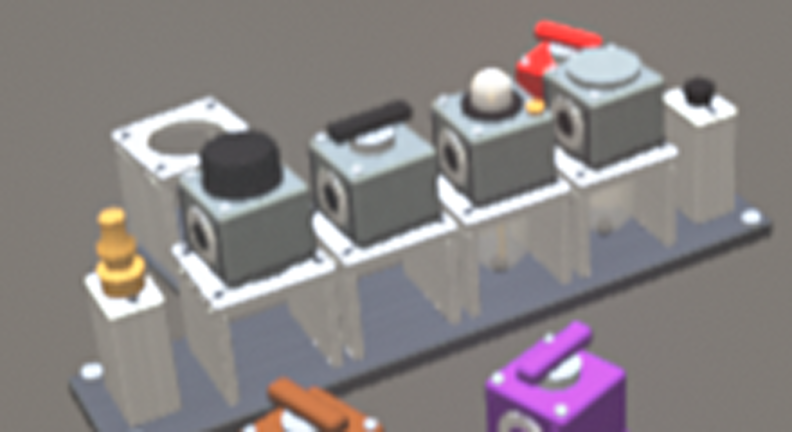

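```bash
python3 - <<'E'
from h import *
try: print("hp",hold_point_z)
except Exception as e: print(e, [k for k in globals() if not k.startswith('_')][:40])
S=lambda u:(u[0]/2.8+185-.3,u[1]/2.8+150-.3); C=lambda u:(u[0]/3.6+90-.3,u[1]/3.6+145-.3)
# row-frame points relative to nest_b/c midpoint: along-row s, z ; spare
s=dict(fil=.105,lub=.035,val=-.035,reg=-.105)
obs=[("side",'reg',.141,S((414,226))),("side",'val',.139,S((315,158))),("side",'fil',.127,S((140,57))),("side",'lub',.141,S((222,88))),
("scene",'reg',.141,C((240,148))),("scene",'val',.139,C((370,118))),("scene",'fil',.127,C((604,65))),("scene",'lub',.139,C((491,73))),
("side",'sp',.075,S((187,445))),("scene",'sp',.075,C((187,139)))]
cm={n:camera_model(n) for n in("side","scene")}
def P(p,k,z):
    if k=='sp': return [p[3],p[4],z]
    return [p[0]-np.sin(p[2])*s[k],p[1]+np.cos(p[2])*s[k],z]
f=lambda p:np.concatenate([proj(cm[n],P(p,k,z))-u for n,k,z,u in obs])
r=least_squares(f,[.61,-.06,.18,.494,-.167]); print(r.x.round(4)); print(f(r.x).reshape(-1,2).round(1))
for k in s: print(k,np.round(P(r.x,k,.1),4))
E
```

```text
hp 0.0188
[ 0.6078 -0.0545  0.1886  0.4913 -0.171 ]
[[ 0.5 -1.4]
 [-1.1 -1.3]
 [ 0.6 -1.2]
 [-0.2  0.4]
 [-0.7 -0.3]
 [-0.8 -1.4]
 [-0.7 -0.2]
 [-0.8  1.3]
 [ 0.  -0.8]
 [-1.  -0.8]]
fil [0.5881 0.0487 0.1   ]
lub [ 0.6012 -0.0201  0.1   ]
val [ 0.6143 -0.0888  0.1   ]
reg [ 0.6275 -0.1576  0.1   ]
```

apply_moves(
  steps=[
    {"translation":[0.02,0.06,0.03],"rotation":[0,0,0.1]},
    {"translation":[0.05,0.12,0.06],"rotation":[0,0,0.2]},
    {"translation":[0.08,0.18,0.09],"rotation":[0,0,0.3]},
    {"translation":[0.1,0.24,0.12],"rotation":[0,0,0.4]},
    {"translation":[0.12,0.3,0.15],"rotation":[0,0,0.5]},
    {"translation":[0.15,0.36,0.18],"rotation":[0,0,0.6]},
    {"translation":[0.18,0.42,0.21],"rotation":[0,0,0.7]},
    {"translation":[0.2,0.48,0.24],"rotation":[0,0,0.8]},
    {"translation":[0.22,0.54,0.27],"rotation":[0,0,0.9]},
    {"translation":[0.25,0.6,0.3],"rotation":[0,0,1]},
  ],
  jaw=-1,
)

```text
t: 0.93
eef_pos: [0.3594, -0.4551, 0.3016]
ee_rot: [3.141, 0.0, -2.16]
force: [1.1, -0.1, 0.4]
width: 0.0876
gripper_force: 0.0
```

apply_moves(
  steps=[
    {"translation":[0.04,0.07,0.01],"rotation":[0,0,0.1]},
    {"translation":[0.08,0.14,0.02],"rotation":[0,0,0.2]},
    {"translation":[0.12,0.21,0.03],"rotation":[0,0,0.3]},
    {"translation":[0.16,0.28,0.04],"rotation":[0,0,0.4]},
    {"translation":[0.2,0.35,0.05],"rotation":[0,0,0.5]},
    {"translation":[0.24,0.42,0.06],"rotation":[0,0,0.6]},
    {"translation":[0.28,0.49,0.07],"rotation":[0,0,0.7]},
    {"translation":[0.32,0.56,0.08],"rotation":[0,0,0.8]},
    {"translation":[0.36,0.63,0.1],"rotation":[0,0,0.9]},
    {"translation":[0.4,0.7,0.12],"rotation":[0,0,1]},
  ],
)

```text
t: 1.77
eef_pos: [0.4597, -0.28, 0.3313]
ee_rot: [3.141, 0.0, -1.636]
force: [-0.3, 0.2, 0.1]
width: 0.0876
gripper_force: 0.0
```

apply_moves(
  steps=[
    {"translation":[0.05,0.09,0],"rotation":[0,0,0.06]},
    {"translation":[0.1,0.18,0],"rotation":[0,0,0.12]},
    {"translation":[0.15,0.27,0],"rotation":[0,0,0.18]},
    {"translation":[0.2,0.36,0],"rotation":[0,0,0.24]},
    {"translation":[0.25,0.45,0],"rotation":[0,0,0.3]},
    {"translation":[0.3,0.54,0],"rotation":[0,0,0.36]},
    {"translation":[0.35,0.63,0],"rotation":[0,0,0.42]},
    {"translation":[0.4,0.72,0],"rotation":[0,0,0.49]},
    {"translation":[0.4,0.72,0],"rotation":[0,0,0.49]},
    {"translation":[0.4,0.72,0],"rotation":[0,0,0.49]},
  ],
)

```text
t: 2.6
eef_pos: [0.5598, -0.0999, 0.3308]
ee_rot: [3.14, 0.0, -1.38]
force: [0.2, -0.9, -0.3]
width: 0.0874
gripper_force: 0.0
```

```bash
python3 - <<'E'
from h import *
import json
c=camera_model("wrist"); a=grab_frame("wrist"); s=get_state()
print(s['t'],s['eef_pos'],s['ee_rot'],s['q'],s['force'])
json.dump({k:np.asarray(v).tolist() for k,v in c.items()},open("w1.json","w"))
cv2.imwrite("pics/w1raw.png",a)
cv2.imwrite("pics/w1.png",cv2.resize(a,None,fx=1.5625,fy=1.5625,interpolation=cv2.INTER_CUBIC))
E
```

```text
2.65 [ 0.55947509 -0.1006401   0.33103034] [ 3.14046172e+00  1.55633574e-04 -1.38128513e+00] [ 1.66088964e-01  1.33390692e-01 -5.31068244e-02 -1.31354409e-04
 -1.38543308e+00  2.34466076e-02] [-0.05977786  0.10003885  0.59272892]
```

View pics/w1.png

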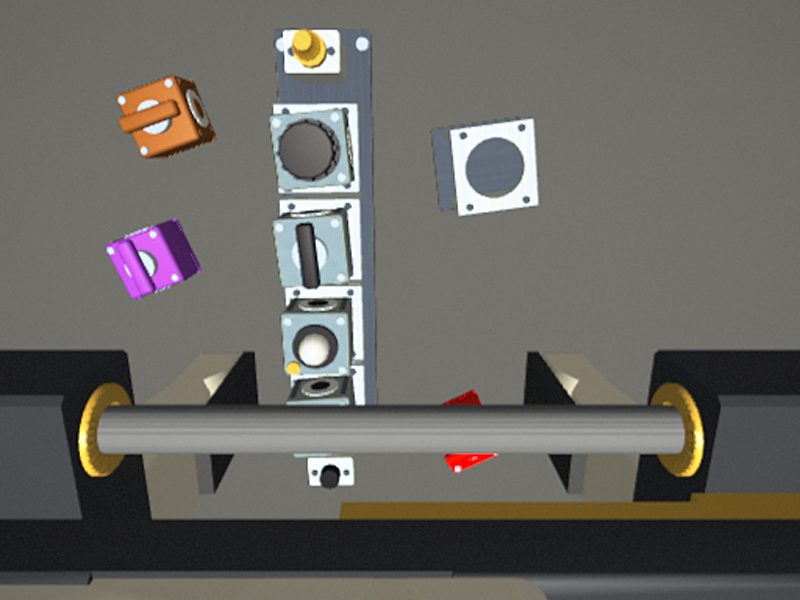

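The wrist view shows the spare hole at (495,167), knob (309,149), handle (307,255) and dome (314,346). The spare nest is turned a little from the row, and the modules look slightly twisted in their nests.

```bash
python3 - <<'E'
from h import *
import json
c={k:np.array(v) for k,v in json.load(open("w1.json")).items()}
g=lambda u,z: ray(c,(u[0]/1.5625-.2,u[1]/1.5625-.2),z)
for n,u,z in [("knob",(309,149),.141),("handle",(307,255),.139),("dome",(314,346),.14),("hole",(495,167),.075)]: print(n,g(u,z).round(4))
for n,q,z in [("spare",[(450,128),(534,119),(539,206),(458,216)],.075),("reg",[(271,112),(344,107),(352,183),(279,190)],.121),("val",[(273,214),(345,209),(349,281),(278,288)],.121),("lub",[(281,308),(349,304),(353,372),(285,376)],.121),("nestd",[(272,105),(357,103),(360,192),(282,195)],.075)]:
    p=np.array([g(u,z) for u in q]); d=p-np.roll(p,1,0)
    e=p[1]-p[0]; f=p[3]-p[0]; f2=p[2]-p[1]
    an=lambda v:round(float(np.degrees(np.arctan2(v[1],v[0]))),1)
    print(n,p.mean(0).round(4),"x-dir",an(-e),an(-(p[2]-p[3])),"y-dir-90",an(f)-90,an(f2)-90,np.linalg.norm(e).round(4),np.linalg.norm(f2).round(4))
r=[g((372,30),.012),g((376,400),.012)]; v=r[1]-r[0]; print("rail",np.degrees(np.arctan2(v[1],v[0]))-90, r)
E
```

```text
knob [ 0.624  -0.1596]
handle [ 0.6154 -0.0907]
dome [ 0.6007 -0.0268]
hole [ 0.4915 -0.171 ]
spare [ 0.4911 -0.1702] x-dir 16.8 17.9 y-dir-90 18.099999999999994 18.599999999999994 0.063 0.0652
reg [ 0.6252 -0.1594] x-dir 14.6 16.3 y-dir-90 13.599999999999994 15.900000000000006 0.0485 0.0494
val [ 0.6152 -0.0916] x-dir 14.8 16.7 y-dir-90 11.299999999999997 12.799999999999997 0.0504 0.0517
lub [ 0.6006 -0.0235] x-dir 14.4 14.5 y-dir-90 10.900000000000006 12.900000000000006 0.05 0.054
nestd [ 0.6268 -0.1579] x-dir 12.2 13.1 y-dir-90 14.099999999999994 12.0 0.0631 0.0651
rail 11.042789018389897 [array([ 0.60534286, -0.25848578]), array([0.54082903, 0.07209083])]
```

apply_moves(
  steps=[
    {"translation":[0.05,-0.04,-0.05],"rotation":[0,0,0]},
    {"translation":[0.1,-0.08,-0.1],"rotation":[0,0,0]},
    {"translation":[0.15,-0.12,-0.15],"rotation":[0,0,0]},
    {"translation":[0.2,-0.16,-0.2],"rotation":[0,0,0]},
    {"translation":[0.24,-0.2,-0.26],"rotation":[0,0,0]},
    {"translation":[0.27,-0.23,-0.32],"rotation":[0,0,0]},
    {"translation":[0.27,-0.23,-0.38],"rotation":[0,0,0]},
    {"translation":[0.27,-0.23,-0.44],"rotation":[0,0,0]},
    {"translation":[0.27,-0.23,-0.5],"rotation":[0,0,0]},
    {"translation":[0.27,-0.23,-0.5],"rotation":[0,0,0]},
  ],
)

```text
t: 3.48
eef_pos: [0.6248, -0.1594, 0.2031]
ee_rot: [3.136, 0.002, -1.384]
force: [-0.5, 0.4, -1.0]
width: 0.0879
gripper_force: 0.0
```

apply_moves(
  steps=[
    {"translation":[0,0,-0.06],"rotation":[0,0,0]},
    {"translation":[0,0,-0.12],"rotation":[0,0,0]},
    {"translation":[0,0,-0.18],"rotation":[0,0,0]},
    {"translation":[0,0,-0.24],"rotation":[0,0,0]},
    {"translation":[0,0,-0.3],"rotation":[0,0,0]},
    {"translation":[0,0,-0.36],"rotation":[0,0,0]},
    {"translation":[0,0,-0.42],"rotation":[0,0,0]},
    {"translation":[0,0,-0.46],"rotation":[0,0,0]},
    {"translation":[0,0,-0.49],"rotation":[0,0,0]},
    {"translation":[0,0,-0.5],"rotation":[0,0,0]},
  ],
)

```text
t: 4.32
eef_pos: [0.6267, -0.1589, 0.0809]
ee_rot: [3.141, 0.0, -1.383]
force: [-0.3, -0.4, 0.4]
width: 0.0872
gripper_force: 0.0
```

```bash
python3 - <<'E'
from h import *
a=grab_frame("side"); s=get_state()
print(s['t'],s['eef_pos'],s['ee_rot'],s['force'])
cv2.imwrite("pics/s2.png",cv2.resize(a[130:370,180:460],None,fx=2.5,fy=2.5,interpolation=cv2.INTER_CUBIC))
E
```

```text
4.3667 [ 0.62679034 -0.15881514  0.0810233 ] [ 3.14066739e+00  9.29078717e-05 -1.38233771e+00] [ 0.54518692 -0.41305333 -0.49447675]
```

View pics/s2.png

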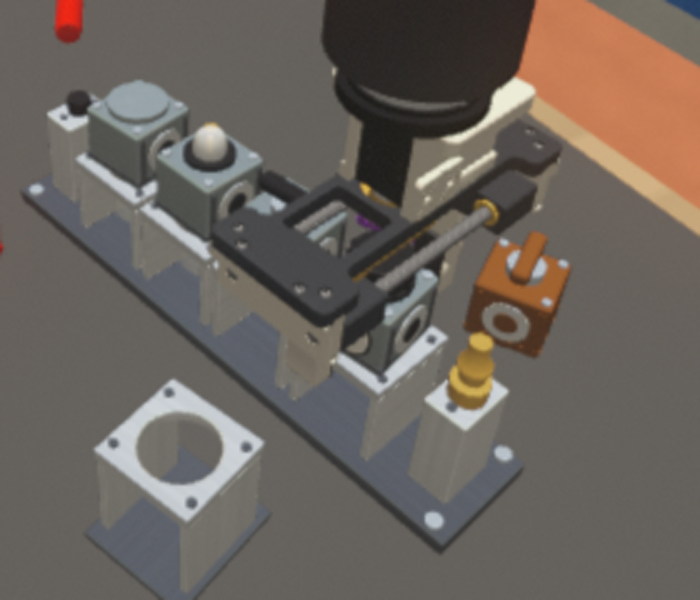

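apply_moves(
  steps=[
    {"translation":[0,0,0],"rotation":[0,0,0]},
    {"translation":[0,0,0],"rotation":[0,0,0]},
    {"translation":[0,0,0],"rotation":[0,0,0]},
    {"translation":[0,0,0],"rotation":[0,0,0]},
    {"translation":[0,0,0],"rotation":[0,0,0]},
    {"translation":[0,0,0],"rotation":[0,0,0]},
    {"translation":[0,0,0],"rotation":[0,0,0]},
    {"translation":[0,0,0],"rotation":[0,0,0]},
    {"translation":[0,0,0],"rotation":[0,0,0]},
    {"translation":[0,0,0],"rotation":[0,0,0]},
  ],
  jaw=1,
  newtons=30,
)

```text
t: 5.2
eef_pos: [0.627, -0.1586, 0.0818]
ee_rot: [3.142, -0.0, -1.382]
force: [-1.2, 0.6, 3.1]
width: 0.0509
gripper_force: 29.1
```

apply_moves(
  steps=[
    {"translation":[0,0,0.02],"rotation":[0,0,0]},
    {"translation":[0,0,0.06],"rotation":[0,0,0]},
    {"translation":[0,0,0.12],"rotation":[0,0,0]},
    {"translation":[0,0,0.18],"rotation":[0,0,0]},
    {"translation":[0,0,0.24],"rotation":[0,0,0]},
    {"translation":[-0.04,0,0.28],"rotation":[0,0,0]},
    {"translation":[-0.1,-0.01,0.3],"rotation":[0,0,0]},
    {"translation":[-0.17,-0.02,0.3],"rotation":[0,0,0]},
    {"translation":[-0.24,-0.02,0.3],"rotation":[0,0,0]},
    {"translation":[-0.3,-0.03,0.3],"rotation":[0,0,0]},
  ],
)

```text
t: 6.03
eef_pos: [0.5502, -0.1659, 0.1568]
ee_rot: [3.141, 0.001, -1.382]
force: [-0.2, -0.9, -3.1]
width: 0.0509
gripper_force: 29.0
```

apply_moves(
  steps=[
    {"translation":[-0.06,-0.01,0],"rotation":[0,0,0]},
    {"translation":[-0.12,-0.01,0],"rotation":[0,0,0]},
    {"translation":[-0.17,-0.02,0],"rotation":[0,0,0]},
    {"translation":[-0.21,-0.02,0],"rotation":[0,0,0]},
    {"translation":[-0.24,-0.02,0],"rotation":[0,0,0]},
    {"translation":[-0.24,-0.02,-0.02],"rotation":[0,0,0]},
    {"translation":[-0.24,-0.02,-0.05],"rotation":[0,0,0]},
    {"translation":[-0.24,-0.02,-0.08],"rotation":[0,0,0]},
    {"translation":[-0.24,-0.02,-0.1],"rotation":[0,0,0]},
    {"translation":[-0.24,-0.02,-0.1],"rotation":[0,0,0]},
  ],
)

```text
t: 6.87
eef_pos: [0.4915, -0.1709, 0.1295]
ee_rot: [3.138, 0.001, -1.382]
force: [0.1, -0.2, -3.7]
width: 0.0512
gripper_force: 29.0
```

```bash
python3 - <<'E'
from h import *
c=camera_model("wrist"); a=grab_frame("wrist"); b=grab_frame("side"); s=get_state()
print(s['t'],s['eef_pos'],s['ee_rot'],s['force'],s['width'])
o=np.hstack([cv2.resize(a,(400,300)),cv2.resize(b[200:380,180:420],(400,300),interpolation=cv2.INTER_CUBIC)])
cv2.imwrite("pics/s3.png",o)
E
```

```text
6.9667 [ 0.49212961 -0.17108437  0.13084919] [ 3.14008224e+00  9.29957405e-05 -1.38187200e+00] [-0.02170362  0.55848769 -3.00465669] 0.05108866921159334
```

View pics/s3.png

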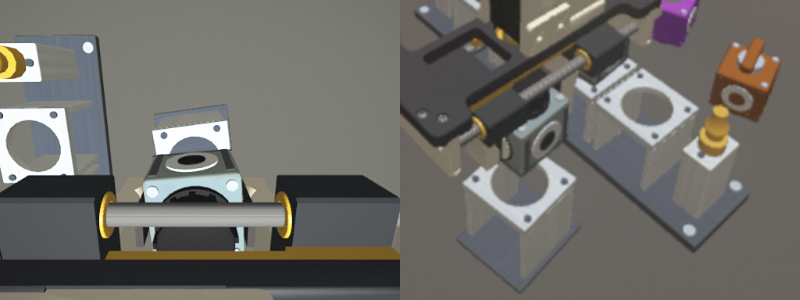

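apply_moves(
  steps=[
    {"translation":[0,0,-0.03],"rotation":[0,0,0]},
    {"translation":[0,0,-0.06],"rotation":[0,0,0]},
    {"translation":[0,0,-0.09],"rotation":[0,0,0]},
    {"translation":[0,0,-0.12],"rotation":[0,0,0]},
    {"translation":[0,0,-0.15],"rotation":[0,0,0]},
    {"translation":[0,0,-0.17],"rotation":[0,0,0]},
    {"translation":[0,0,-0.18],"rotation":[0,0,0]},
    {"translation":[0,0,-0.19],"rotation":[0,0,0]},
    {"translation":[0,0,-0.195],"rotation":[0,0,0]},
    {"translation":[0,0,-0.195],"rotation":[0,0,0]},
  ],
)

```text
t: 7.8
eef_pos: [0.4921, -0.1711, 0.0827]
ee_rot: [3.142, -0.0, -1.382]
force: [-0.3, -0.3, -2.7]
width: 0.051
gripper_force: 29.0
```

```bash
python3 - <<'E'
from h import *
s=get_state(); print(s['t'],s['eef_pos'],s['force'])
# nest d hole seen from previous pose: recompute camera from offset
c=camera_model("wrist"); c['xyz']=c['xyz']+np.array([.49213,-.17108,.13085])-s['eef_pos']
print(ray(c,(34*1.28,145*1.28),.075))
E
```

```text
7.8 [ 0.49214143 -0.17109852  0.0827269 ] [-0.31826601 -0.27707187 -2.7426642 ]
[ 0.62854597 -0.15971136]
```

apply_moves(
  steps=[
    {"translation":[0,0,-0.002],"rotation":[0,0,0]},
    {"translation":[0,0,-0.004],"rotation":[0,0,0]},
    {"translation":[0,0,-0.005],"rotation":[0,0,0]},
    {"translation":[0,0,-0.006],"rotation":[0,0,0]},
    {"translation":[0,0,-0.007],"rotation":[0,0,0]},
    {"translation":[0,0,-0.007],"rotation":[0,0,0]},
    {"translation":[0,0,-0.007],"rotation":[0,0,0]},
    {"translation":[0,0,-0.007],"rotation":[0,0,0]},
    {"translation":[0,0,-0.007],"rotation":[0,0,0]},
    {"translation":[0,0,-0.007],"rotation":[0,0,0]},
  ],
)

```text
t: 8.63
eef_pos: [0.4923, -0.1711, 0.0817]
ee_rot: [-3.141, -0.0, -1.382]
force: [-2.8, 1.6, 5.9]
width: 0.0509
gripper_force: 29.0
```

apply_moves(
  steps=[
    {"translation":[0,0,0],"rotation":[0,0,0]},
    {"translation":[0,0,0],"rotation":[0,0,0]},
    {"translation":[0,0,0],"rotation":[0,0,0]},
    {"translation":[0,0,0],"rotation":[0,0,0]},
    {"translation":[0,0,0],"rotation":[0,0,0]},
    {"translation":[0,0,0],"rotation":[0,0,0]},
    {"translation":[0,0,0],"rotation":[0,0,0]},
    {"translation":[0,0,0.02],"rotation":[0,0,0]},
    {"translation":[0,0,0.06],"rotation":[0,0,0]},
    {"translation":[0,0,0.12],"rotation":[0,0,0]},
  ],
  jaw=-1,
)

```text
t: 9.47
eef_pos: [0.4914, -0.1711, 0.1111]
ee_rot: [3.139, 0.0, -1.382]
force: [0.8, 0.4, 0.5]
width: 0.0874
gripper_force: 0.0
```

apply_moves(
  steps=[
    {"translation":[0,0,0.08],"rotation":[0,0,0]},
    {"translation":[0,0,0.16],"rotation":[0,0,0]},
    {"translation":[0,0,0.24],"rotation":[0,0,0]},
    {"translation":[0.06,0.04,0.28],"rotation":[0,0,0]},
    {"translation":[0.14,0.09,0.28],"rotation":[0,0,0]},
    {"translation":[0.22,0.14,0.28],"rotation":[0,0,0]},
    {"translation":[0.3,0.2,0.28],"rotation":[0,0,0]},
    {"translation":[0.38,0.26,0.28],"rotation":[0,0,0]},
    {"translation":[0.45,0.3,0.28],"rotation":[0,0,0]},
    {"translation":[0.49,0.325,0.28],"rotation":[0,0,0]},
  ],
)

```text
t: 10.3
eef_pos: [0.6164, -0.0887, 0.1819]
ee_rot: [-3.141, -0.0, -1.381]
force: [-0.2, -0.4, -0.2]
width: 0.0876
gripper_force: 0.0
```

apply_moves(
  steps=[
    {"translation":[0,0,0],"rotation":[0,0,0]},
    {"translation":[0,0,-0.05],"rotation":[0,0,0]},
    {"translation":[0,0,-0.1],"rotation":[0,0,0]},
    {"translation":[0,0,-0.15],"rotation":[0,0,0]},
    {"translation":[0,0,-0.2],"rotation":[0,0,0]},
    {"translation":[0,0,-0.25],"rotation":[0,0,0]},
    {"translation":[0,0,-0.3],"rotation":[0,0,0]},
    {"translation":[0,0,-0.35],"rotation":[0,0,0]},
    {"translation":[0,0,-0.38],"rotation":[0,0,0]},
    {"translation":[0,0,-0.395],"rotation":[0,0,0]},
  ],
)

```text
t: 11.13
eef_pos: [0.6135, -0.0903, 0.0817]
ee_rot: [3.14, 0.0, -1.383]
force: [-0.9, -0.6, -0.0]
width: 0.0879
gripper_force: 0.0
```

apply_moves(
  steps=[
    {"translation":[0,0,0],"rotation":[0,0,0]},
    {"translation":[0,0,0],"rotation":[0,0,0]},
    {"translation":[0,0,0],"rotation":[0,0,0]},
    {"translation":[0,0,0],"rotation":[0,0,0]},
    {"translation":[0,0,0],"rotation":[0,0,0]},
    {"translation":[0,0,0],"rotation":[0,0,0]},
    {"translation":[0,0,0],"rotation":[0,0,0]},
    {"translation":[0,0,0],"rotation":[0,0,0]},
    {"translation":[0,0,0],"rotation":[0,0,0]},
    {"translation":[0,0,0],"rotation":[0,0,0]},
  ],
  jaw=1,
)

```text
t: 11.97
eef_pos: [0.6149, -0.0898, 0.0827]
ee_rot: [-3.141, -0.0, -1.382]
force: [0.1, 0.5, 3.8]
width: 0.0509
gripper_force: 29.2
```

apply_moves(
  steps=[
    {"translation":[0,0,0.02],"rotation":[0,0,0]},
    {"translation":[0,0,0.05],"rotation":[0,0,0]},
    {"translation":[0,0,0.1],"rotation":[0,0,0]},
    {"translation":[0,0,0.15],"rotation":[0,0,0]},
    {"translation":[0,0,0.2],"rotation":[0,0,0]},
    {"translation":[0.01,-0.05,0.23],"rotation":[0,0,0]},
    {"translation":[0.02,-0.11,0.25],"rotation":[0,0,0]},
    {"translation":[0.03,-0.17,0.25],"rotation":[0,0,0]},
    {"translation":[0.043,-0.23,0.25],"rotation":[0,0,0]},
    {"translation":[0.052,-0.275,0.25],"rotation":[0,0,0]},
  ],
)

```text
t: 12.8
eef_pos: [0.6274, -0.1601, 0.1446]
ee_rot: [3.141, 0.0, -1.383]
force: [0.8, 0.0, -3.6]
width: 0.0506
gripper_force: 29.2
```

apply_moves(
  steps=[
    {"translation":[0,0,0],"rotation":[0,0,0]},
    {"translation":[0,0,-0.03],"rotation":[0,0,0]},
    {"translation":[0,0,-0.07],"rotation":[0,0,0]},
    {"translation":[0,0,-0.11],"rotation":[0,0,0]},
    {"translation":[0,0,-0.15],"rotation":[0,0,0]},
    {"translation":[0,0,-0.18],"rotation":[0,0,0]},
    {"translation":[0,0,-0.21],"rotation":[0,0,0]},
    {"translation":[0,0,-0.23],"rotation":[0,0,0]},
    {"translation":[0,0,-0.24],"rotation":[0,0,0]},
    {"translation":[0,0,-0.245],"rotation":[0,0,0]},
  ],
)

```text
t: 13.63
eef_pos: [0.6275, -0.1585, 0.0831]
ee_rot: [3.141, 0.0, -1.382]
force: [0.3, 0.4, -2.3]
width: 0.0509
gripper_force: 29.2
```

apply_moves(
  steps=[
    {"translation":[0,0,-0.002],"rotation":[0,0,0]},
    {"translation":[0,0,-0.004],"rotation":[0,0,0]},
    {"translation":[0,0,-0.006],"rotation":[0,0,0]},
    {"translation":[0,0,-0.007],"rotation":[0,0,0]},
    {"translation":[0,0,-0.008],"rotation":[0,0,0]},
    {"translation":[0,0,-0.008],"rotation":[0,0,0]},
    {"translation":[0,0,-0.008],"rotation":[0,0,0]},
    {"translation":[0,0,-0.008],"rotation":[0,0,0]},
    {"translation":[0,0,-0.008],"rotation":[0,0,0]},
    {"translation":[0,0,-0.008],"rotation":[0,0,0]},
  ],
)

```text
t: 14.47
eef_pos: [0.6279, -0.1586, 0.0827]
ee_rot: [-3.14, -0.0, -1.382]
force: [-3.5, 1.0, 5.1]
width: 0.0507
gripper_force: 29.2
```

apply_moves(
  steps=[
    {"translation":[0,0,0],"rotation":[0,0,0]},
    {"translation":[0,0,0],"rotation":[0,0,0]},
    {"translation":[0,0,0],"rotation":[0,0,0]},
    {"translation":[0,0,0],"rotation":[0,0,0]},
    {"translation":[0,0,0],"rotation":[0,0,0]},
    {"translation":[0,0,0],"rotation":[0,0,0]},
    {"translation":[0,0,0],"rotation":[0,0,0]},
    {"translation":[0,0,0.02],"rotation":[0,0,0]},
    {"translation":[0,0,0.06],"rotation":[0,0,0]},
    {"translation":[0,0,0.12],"rotation":[0,0,0]},
  ],
  jaw=-1,
)

```text
t: 15.3
eef_pos: [0.6269, -0.1586, 0.1114]
ee_rot: [3.139, 0.0, -1.382]
force: [0.2, -0.4, 0.8]
width: 0.0874
gripper_force: 0.0
```

apply_moves(
  steps=[
    {"translation":[0,0,0.1],"rotation":[0,0,0]},
    {"translation":[0,0,0.2],"rotation":[0,0,0]},
    {"translation":[-0.01,0.05,0.3],"rotation":[0,0,0]},
    {"translation":[-0.03,0.15,0.34],"rotation":[0,0,0]},
    {"translation":[-0.05,0.28,0.34],"rotation":[0,0,0]},
    {"translation":[-0.08,0.41,0.34],"rotation":[0,0,0]},
    {"translation":[-0.1,0.54,0.34],"rotation":[0,0,0]},
    {"translation":[-0.13,0.66,0.34],"rotation":[0,0,0]},
    {"translation":[-0.15,0.77,0.34],"rotation":[0,0,0]},
    {"translation":[-0.157,0.825,0.34],"rotation":[0,0,0]},
  ],
)

```text
t: 16.13
eef_pos: [0.588, 0.0503, 0.198]
ee_rot: [-3.14, 0.001, -1.38]
force: [-0.0, -0.8, 0.2]
width: 0.088
gripper_force: 0.0
```

```bash
python3 - <<'E'
from h import *
c=camera_model("wrist"); a=grab_frame("wrist"); b=grab_frame("side"); s=get_state()
print(s['t'],s['eef_pos'],s['ee_rot'],s['force'],s['width']); print(c)
o=np.hstack([cv2.resize(a,(400,300),interpolation=cv2.INTER_AREA),cv2.resize(b[140:350,150:430],(400,300),interpolation=cv2.INTER_CUBIC)])
cv2.imwrite("pics/s4.png",o)
E
```

```text
16.2333 [0.58841951 0.04971751 0.19774824] [-3.14004420e+00  2.58989674e-04 -1.37913024e+00] [-0.42765226 -0.38855783  0.74972057] 0.08787818965010476
{'fx': 336.63213006190637, 'fy': 336.63213006190637, 'cx': 249.76062340717846, 'cy': 187.98847956837855, 'xyz': array([ 0.60189989, -0.02220745,  0.35637619]), 'rotation': array([ 2.86367328e+00,  7.49544178e-04, -2.95118309e+00])}
```

View pics/s4.png

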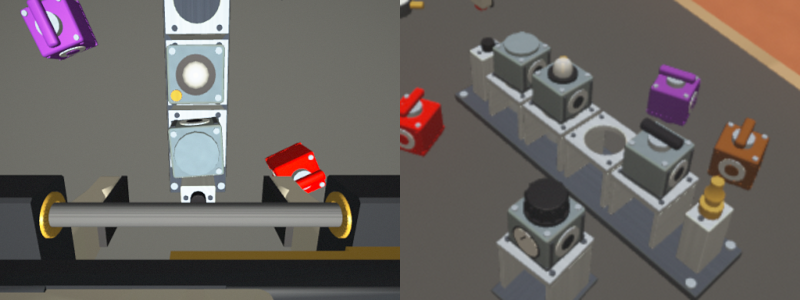

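apply_moves(
  steps=[
    {"translation":[0,0,-0.06],"rotation":[0,0,0]},
    {"translation":[0,0,-0.12],"rotation":[0,0,0]},
    {"translation":[0,0,-0.18],"rotation":[0,0,0]},
    {"translation":[0,0,-0.24],"rotation":[0,0,0]},
    {"translation":[0,0,-0.3],"rotation":[0,0,0]},
    {"translation":[0,0,-0.36],"rotation":[0,0,0]},
    {"translation":[0,0,-0.4],"rotation":[0,0,0]},
    {"translation":[0,0,-0.44],"rotation":[0,0,0]},
    {"translation":[0,0,-0.455],"rotation":[0,0,0]},
    {"translation":[0,0,-0.455],"rotation":[0,0,0]},
  ],
)

```text
t: 17.07
eef_pos: [0.5881, 0.0472, 0.0821]
ee_rot: [3.14, -0.0, -1.382]
force: [-0.2, -0.9, -0.5]
width: 0.0878
gripper_force: 0.0
```

apply_moves(
  steps=[
    {"translation":[0,0,0],"rotation":[0,0,0]},
    {"translation":[0,0,0],"rotation":[0,0,0]},
    {"translation":[0,0,0],"rotation":[0,0,0]},
    {"translation":[0,0,0],"rotation":[0,0,0]},
    {"translation":[0,0,0],"rotation":[0,0,0]},
    {"translation":[0,0,0],"rotation":[0,0,0]},
    {"translation":[0,0,0],"rotation":[0,0,0]},
    {"translation":[0,0,0],"rotation":[0,0,0]},
    {"translation":[0,0,0],"rotation":[0,0,0]},
    {"translation":[0,0,0],"rotation":[0,0,0]},
  ],
  jaw=1,
)

```text
t: 17.9
eef_pos: [0.5883, 0.0477, 0.0831]
ee_rot: [3.142, -0.0, -1.382]
force: [-3.1, 0.0, 5.5]
width: 0.0511
gripper_force: 29.2
```

apply_moves(
  steps=[
    {"translation":[0,0,0.02],"rotation":[0,0,0]},
    {"translation":[0,0,0.06],"rotation":[0,0,0]},
    {"translation":[0,0,0.12],"rotation":[0,0,0]},
    {"translation":[0,0,0.2],"rotation":[0,0,0]},
    {"translation":[0,0,0.28],"rotation":[0,0,0]},
    {"translation":[0,0,0.36],"rotation":[0,0,0]},
    {"translation":[0,0,0.44],"rotation":[0,0,0]},
    {"translation":[0,0,0.52],"rotation":[0,0,0]},
    {"translation":[0,0,0.58],"rotation":[0,0,0]},
    {"translation":[0,0,0.6],"rotation":[0,0,0]},
  ],
)

```text
t: 18.73
eef_pos: [0.5895, 0.0478, 0.2361]
ee_rot: [-3.137, 0.0, -1.382]
force: [0.3, -0.1, -2.8]
width: 0.051
gripper_force: 29.2
```

apply_moves(
  steps=[
    {"translation":[0.005,-0.03,0],"rotation":[0,0,0]},
    {"translation":[0.02,-0.09,0],"rotation":[0,0,0]},
    {"translation":[0.03,-0.16,0],"rotation":[0,0,0]},
    {"translation":[0.045,-0.23,0],"rotation":[0,0,0]},
    {"translation":[0.06,-0.3,0],"rotation":[0,0,0]},
    {"translation":[0.07,-0.37,0],"rotation":[0,0,0]},
    {"translation":[0.083,-0.44,0],"rotation":[0,0,0]},
    {"translation":[0.095,-0.5,0],"rotation":[0,0,0]},
    {"translation":[0.105,-0.55,0],"rotation":[0,0,0]},
    {"translation":[0.105,-0.55,0],"rotation":[0,0,0]},
  ],
)

```text
t: 19.57
eef_pos: [0.6142, -0.0922, 0.2313]
ee_rot: [3.139, -0.0, -1.384]
force: [0.7, 0.8, -2.7]
width: 0.0507
gripper_force: 29.2
```

```bash
python3 - <<'E'
from h import *
a=grab_frame("scene"); b=grab_frame("side"); s=get_state()
print(s['t'],s['eef_pos'],s['ee_rot'],s['force'],s['width'])
o=np.hstack([cv2.resize(a[110:290,80:320],(400,300),interpolation=cv2.INTER_CUBIC),cv2.resize(b[140:350,150:430],(400,300),interpolation=cv2.INTER_CUBIC)])
cv2.imwrite("pics/s5.png",o)
E
```

```text
19.6667 [ 0.61413828 -0.09051204  0.23171988] [ 3.13999161e+00  3.76184520e-04 -1.38340634e+00] [ 0.57170988 -0.21412153 -2.05024646] 0.05110469590909004
```

View pics/s5.png

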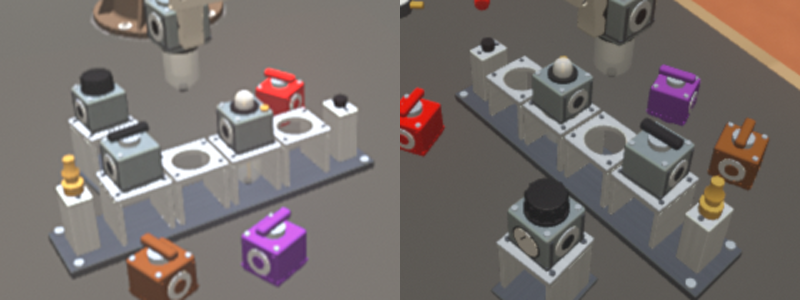

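apply_moves(
  steps=[
    {"translation":[0,0,-0.03],"rotation":[0,0,0]},
    {"translation":[0,0,-0.08],"rotation":[0,0,0]},
    {"translation":[0,0,-0.13],"rotation":[0,0,0]},
    {"translation":[0,0,-0.18],"rotation":[0,0,0]},
    {"translation":[0,0,-0.23],"rotation":[0,0,0]},
    {"translation":[0,0,-0.28],"rotation":[0,0,0]},
    {"translation":[0,0,-0.33],"rotation":[0,0,0]},
    {"translation":[0,0,-0.37],"rotation":[0,0,0]},
    {"translation":[0,0,-0.4],"rotation":[0,0,0]},
    {"translation":[0,0,-0.42],"rotation":[0,0,0]},
  ],
)

```text
t: 20.5
eef_pos: [0.6141, -0.0894, 0.1266]
ee_rot: [3.14, 0.0, -1.381]
force: [-0.4, -0.6, -3.3]
width: 0.051
gripper_force: 29.2
```

apply_moves(
  steps=[
    {"translation":[0,0,-0.02],"rotation":[0,0,0]},
    {"translation":[0,0,-0.04],"rotation":[0,0,0]},
    {"translation":[0,0,-0.06],"rotation":[0,0,0]},
    {"translation":[0,0,-0.08],"rotation":[0,0,0]},
    {"translation":[0,0,-0.1],"rotation":[0,0,0]},
    {"translation":[0,0,-0.12],"rotation":[0,0,0]},
    {"translation":[0,0,-0.14],"rotation":[0,0,0]},
    {"translation":[0,0,-0.16],"rotation":[0,0,0]},
    {"translation":[0,0,-0.17],"rotation":[0,0,0]},
    {"translation":[0,0,-0.175],"rotation":[0,0,0]},
  ],
)

```text
t: 21.33
eef_pos: [0.6143, -0.0899, 0.0834]
ee_rot: [3.141, 0.0, -1.382]
force: [-0.3, 0.3, -2.3]
width: 0.0505
gripper_force: 29.2
```

apply_moves(
  steps=[
    {"translation":[0,0,-0.002],"rotation":[0,0,0]},
    {"translation":[0,0,-0.004],"rotation":[0,0,0]},
    {"translation":[0,0,-0.006],"rotation":[0,0,0]},
    {"translation":[0,0,-0.007],"rotation":[0,0,0]},
    {"translation":[0,0,-0.008],"rotation":[0,0,0]},
    {"translation":[0,0,-0.008],"rotation":[0,0,0]},
    {"translation":[0,0,-0.008],"rotation":[0,0,0]},
    {"translation":[0,0,-0.008],"rotation":[0,0,0]},
    {"translation":[0,0,-0.008],"rotation":[0,0,0]},
    {"translation":[0,0,-0.008],"rotation":[0,0,0]},
  ],
)

```text
t: 22.17
eef_pos: [0.6148, -0.0898, 0.083]
ee_rot: [-3.141, -0.0, -1.382]
force: [-2.8, 1.0, 5.0]
width: 0.0507
gripper_force: 29.2
```

apply_moves(
  steps=[
    {"translation":[0,0,0],"rotation":[0,0,0]},
    {"translation":[0,0,0],"rotation":[0,0,0]},
    {"translation":[0,0,0],"rotation":[0,0,0]},
    {"translation":[0,0,0],"rotation":[0,0,0]},
    {"translation":[0,0,0],"rotation":[0,0,0]},
    {"translation":[0,0,0],"rotation":[0,0,0]},
    {"translation":[0,0,0],"rotation":[0,0,0]},
    {"translation":[0,0,0.02],"rotation":[0,0,0]},
    {"translation":[0,0,0.06],"rotation":[0,0,0]},
    {"translation":[0,0,0.12],"rotation":[0,0,0]},
  ],
  jaw=-1,
)

```text
t: 23.0
eef_pos: [0.6139, -0.0899, 0.1119]
ee_rot: [3.139, 0.0, -1.382]
force: [-0.1, 0.0, 0.6]
width: 0.0877
gripper_force: 0.0
```

apply_moves(
  steps=[
    {"translation":[0,0,0.08],"rotation":[0,0,0]},
    {"translation":[0,0,0.16],"rotation":[0,0,0]},
    {"translation":[0,0,0.24],"rotation":[0,0,0]},
    {"translation":[-0.005,0.03,0.28],"rotation":[0,0,0]},
    {"translation":[-0.016,0.09,0.28],"rotation":[0,0,0]},
    {"translation":[-0.028,0.15,0.28],"rotation":[0,0,0]},
    {"translation":[-0.04,0.21,0.28],"rotation":[0,0,0]},
    {"translation":[-0.048,0.25,0.28],"rotation":[0,0,0]},
    {"translation":[-0.052,0.275,0.28],"rotation":[0,0,0]},
    {"translation":[-0.052,0.275,0.28],"rotation":[0,0,0]},
  ],
)

```text
t: 23.83
eef_pos: [0.6015, -0.0199, 0.1823]
ee_rot: [-3.141, 0.0, -1.381]
force: [-0.2, -0.4, 0.2]
width: 0.0875
gripper_force: 0.0
```

apply_moves(
  steps=[
    {"translation":[0,0,-0.04],"rotation":[0,0,0]},
    {"translation":[0,0,-0.09],"rotation":[0,0,0]},
    {"translation":[0,0,-0.14],"rotation":[0,0,0]},
    {"translation":[0,0,-0.19],"rotation":[0,0,0]},
    {"translation":[0,0,-0.24],"rotation":[0,0,0]},
    {"translation":[0,0,-0.29],"rotation":[0,0,0]},
    {"translation":[0,0,-0.34],"rotation":[0,0,0]},
    {"translation":[0,0,-0.37],"rotation":[0,0,0]},
    {"translation":[0,0,-0.39],"rotation":[0,0,0]},
    {"translation":[0,0,-0.398],"rotation":[0,0,0]},
  ],
)

```text
t: 24.67
eef_pos: [0.6012, -0.0216, 0.0814]
ee_rot: [3.14, -0.0, -1.383]
force: [-0.0, -0.2, 0.6]
width: 0.0875
gripper_force: 0.0
```

apply_moves(
  steps=[
    {"translation":[0,0,0],"rotation":[0,0,0]},
    {"translation":[0,0,0],"rotation":[0,0,0]},
    {"translation":[0,0,0],"rotation":[0,0,0]},
    {"translation":[0,0,0],"rotation":[0,0,0]},
    {"translation":[0,0,0],"rotation":[0,0,0]},
    {"translation":[0,0,0],"rotation":[0,0,0]},
    {"translation":[0,0,0],"rotation":[0,0,0]},
    {"translation":[0,0,0],"rotation":[0,0,0]},
    {"translation":[0,0,0],"rotation":[0,0,0]},
    {"translation":[0,0,0],"rotation":[0,0,0]},
  ],
  jaw=1,
)

```text
t: 25.5
eef_pos: [0.6017, -0.021, 0.0828]
ee_rot: [-3.141, -0.0, -1.382]
force: [-1.1, 1.5, 3.9]
width: 0.0497
gripper_force: 29.9
```

apply_moves(
  steps=[
    {"translation":[0,0,0.02],"rotation":[0,0,0]},
    {"translation":[0,0,0.06],"rotation":[0,0,0]},
    {"translation":[0,0,0.12],"rotation":[0,0,0]},
    {"translation":[0,0,0.18],"rotation":[0,0,0]},
    {"translation":[0,0,0.24],"rotation":[0,0,0]},
    {"translation":[0,0,0.3],"rotation":[0,0,0]},
    {"translation":[0,0,0.36],"rotation":[0,0,0]},
    {"translation":[0,0,0.41],"rotation":[0,0,0]},
    {"translation":[0,0,0.44],"rotation":[0,0,0]},
    {"translation":[0,0,0.44],"rotation":[0,0,0]},
  ],
)

```text
t: 26.33
eef_pos: [0.6025, -0.021, 0.1948]
ee_rot: [-3.138, -0.0, -1.382]
force: [-0.2, 0.8, -1.5]
width: 0.0499
gripper_force: 29.9
```

apply_moves(
  steps=[
    {"translation":[-0.008,0.04,0],"rotation":[0,0,0]},
    {"translation":[-0.016,0.09,0],"rotation":[0,0,0]},
    {"translation":[-0.026,0.14,0],"rotation":[0,0,0]},
    {"translation":[-0.036,0.19,0],"rotation":[0,0,0]},
    {"translation":[-0.046,0.24,0],"rotation":[0,0,0]},
    {"translation":[-0.052,0.275,0],"rotation":[0,0,0]},
    {"translation":[-0.052,0.275,-0.03],"rotation":[0,0,0]},
    {"translation":[-0.052,0.275,-0.07],"rotation":[0,0,0]},
    {"translation":[-0.052,0.275,-0.11],"rotation":[0,0,0]},
    {"translation":[-0.052,0.275,-0.15],"rotation":[0,0,0]},
  ],
)

```text
t: 27.17
eef_pos: [0.5881, 0.0473, 0.1535]
ee_rot: [3.14, -0.0, -1.382]
force: [-0.3, -1.2, -2.1]
width: 0.0502
gripper_force: 29.9
```

apply_moves(
  steps=[
    {"translation":[0,0,-0.04],"rotation":[0,0,0]},
    {"translation":[0,0,-0.08],"rotation":[0,0,0]},
    {"translation":[0,0,-0.12],"rotation":[0,0,0]},
    {"translation":[0,0,-0.16],"rotation":[0,0,0]},
    {"translation":[0,0,-0.2],"rotation":[0,0,0]},
    {"translation":[0,0,-0.23],"rotation":[0,0,0]},
    {"translation":[0,0,-0.255],"rotation":[0,0,0]},
    {"translation":[0,0,-0.27],"rotation":[0,0,0]},
    {"translation":[0,0,-0.28],"rotation":[0,0,0]},
    {"translation":[0,0,-0.284],"rotation":[0,0,0]},
  ],
)

```text
t: 28.0
eef_pos: [0.5886, 0.0477, 0.0838]
ee_rot: [3.142, -0.0, -1.382]
force: [-0.4, 0.7, -1.7]
width: 0.0502
gripper_force: 29.9
```

apply_moves(
  steps=[
    {"translation":[0,0,-0.002],"rotation":[0,0,0]},
    {"translation":[0,0,-0.004],"rotation":[0,0,0]},
    {"translation":[0,0,-0.006],"rotation":[0,0,0]},
    {"translation":[0,0,-0.008],"rotation":[0,0,0]},
    {"translation":[0,0,-0.009],"rotation":[0,0,0]},
    {"translation":[0,0,-0.009],"rotation":[0,0,0]},
    {"translation":[0,0,-0.009],"rotation":[0,0,0]},
    {"translation":[0,0,-0.009],"rotation":[0,0,0]},
    {"translation":[0,0,-0.009],"rotation":[0,0,0]},
    {"translation":[0,0,-0.009],"rotation":[0,0,0]},
  ],
)

```text
t: 28.83
eef_pos: [0.5889, 0.0478, 0.0829]
ee_rot: [-3.141, -0.0, -1.382]
force: [-2.7, 1.0, 6.0]
width: 0.0501
gripper_force: 29.9
```

apply_moves(
  steps=[
    {"translation":[0,0,0],"rotation":[0,0,0]},
    {"translation":[0,0,0],"rotation":[0,0,0]},
    {"translation":[0,0,0],"rotation":[0,0,0]},
    {"translation":[0,0,0],"rotation":[0,0,0]},
    {"translation":[0,0,0],"rotation":[0,0,0]},
    {"translation":[0,0,0],"rotation":[0,0,0]},
    {"translation":[0,0,0],"rotation":[0,0,0]},
    {"translation":[0,0,0.02],"rotation":[0,0,0]},
    {"translation":[0,0,0.06],"rotation":[0,0,0]},
    {"translation":[0,0,0.12],"rotation":[0,0,0]},
  ],
  jaw=-1,
)

```text
t: 29.67
eef_pos: [0.5879, 0.0474, 0.1117]
ee_rot: [3.139, -0.0, -1.382]
force: [0.6, -0.4, 0.2]
width: 0.0875
gripper_force: 0.0
```

apply_moves(
  steps=[
    {"translation":[0,0,0.1],"rotation":[0,0,0]},
    {"translation":[0,0,0.2],"rotation":[0,0,0]},
    {"translation":[-0.01,-0.03,0.28],"rotation":[0,0,0]},
    {"translation":[-0.05,-0.12,0.28],"rotation":[0,0,0]},
    {"translation":[-0.11,-0.25,0.28],"rotation":[0,0,0]},
    {"translation":[-0.17,-0.38,0.28],"rotation":[0,0,0]},
    {"translation":[-0.23,-0.52,0.28],"rotation":[0,0,0]},
    {"translation":[-0.29,-0.66,0.28],"rotation":[0,0,0]},
    {"translation":[-0.35,-0.79,0.28],"rotation":[0,0,0]},
    {"translation":[-0.386,-0.875,0.28],"rotation":[0,0,0]},
  ],
)

```text
t: 30.5
eef_pos: [0.4906, -0.1733, 0.1831]
ee_rot: [-3.141, -0.0, -1.383]
force: [-0.0, 0.1, 0.2]
width: 0.0876
gripper_force: 0.0
```

apply_moves(
  steps=[
    {"translation":[0,0,0],"rotation":[0,0,0]},
    {"translation":[0,0,-0.05],"rotation":[0,0,0]},
    {"translation":[0,0,-0.1],"rotation":[0,0,0]},
    {"translation":[0,0,-0.15],"rotation":[0,0,0]},
    {"translation":[0,0,-0.2],"rotation":[0,0,0]},
    {"translation":[0,0,-0.26],"rotation":[0,0,0]},
    {"translation":[0,0,-0.32],"rotation":[0,0,0]},
    {"translation":[0,0,-0.37],"rotation":[0,0,0]},
    {"translation":[0,0,-0.39],"rotation":[0,0,0]},
    {"translation":[0,0,-0.4],"rotation":[0,0,0]},
  ],
)

```text
t: 31.33
eef_pos: [0.4921, -0.1709, 0.0817]
ee_rot: [3.141, 0.0, -1.382]
force: [0.3, 0.3, 0.0]
width: 0.0876
gripper_force: 0.0
```

apply_moves(
  steps=[
    {"translation":[0,0,0],"rotation":[0,0,0]},
    {"translation":[0,0,0],"rotation":[0,0,0]},
    {"translation":[0,0,0],"rotation":[0,0,0]},
    {"translation":[0,0,0],"rotation":[0,0,0]},
    {"translation":[0,0,0],"rotation":[0,0,0]},
    {"translation":[0,0,0],"rotation":[0,0,0]},
    {"translation":[0,0,0],"rotation":[0,0,0]},
    {"translation":[0,0,0],"rotation":[0,0,0]},
    {"translation":[0,0,0],"rotation":[0,0,0]},
    {"translation":[0,0,0],"rotation":[0,0,0]},
  ],
  jaw=1,
)

```text
t: 32.17
eef_pos: [0.4923, -0.1711, 0.0821]
ee_rot: [-3.141, -0.0, -1.382]
force: [-1.2, 1.0, 4.1]
width: 0.0512
gripper_force: 29.1
```

apply_moves(
  steps=[
    {"translation":[0,0,0.02],"rotation":[0,0,0]},
    {"translation":[0,0,0.06],"rotation":[0,0,0]},
    {"translation":[0,0,0.12],"rotation":[0,0,0]},
    {"translation":[0,0,0.19],"rotation":[0,0,0]},
    {"translation":[0,0,0.26],"rotation":[0,0,0]},
    {"translation":[0,0,0.33],"rotation":[0,0,0]},
    {"translation":[0,0,0.4],"rotation":[0,0,0]},
    {"translation":[0,0,0.46],"rotation":[0,0,0]},
    {"translation":[0,0,0.49],"rotation":[0,0,0]},
    {"translation":[0,0,0.5],"rotation":[0,0,0]},
  ],
)

```text
t: 33.0
eef_pos: [0.4925, -0.1711, 0.2084]
ee_rot: [-3.139, -0.0, -1.382]
force: [0.4, -0.6, -3.0]
width: 0.0511
gripper_force: 29.1
```

apply_moves(
  steps=[
    {"translation":[0.02,0.03,0],"rotation":[0,0,0]},
    {"translation":[0.07,0.09,0],"rotation":[0,0,0]},
    {"translation":[0.12,0.17,0],"rotation":[0,0,0]},
    {"translation":[0.18,0.25,0],"rotation":[0,0,0]},
    {"translation":[0.24,0.33,0],"rotation":[0,0,0]},
    {"translation":[0.3,0.41,0],"rotation":[0,0,0]},
    {"translation":[0.36,0.49,0],"rotation":[0,0,0]},
    {"translation":[0.41,0.56,0],"rotation":[0,0,0]},
    {"translation":[0.438,0.6,0],"rotation":[0,0,0]},
    {"translation":[0.438,0.6,0],"rotation":[0,0,0]},
  ],
)

```text
t: 33.83
eef_pos: [0.6026, -0.0189, 0.2054]
ee_rot: [3.14, 0.0, -1.38]
force: [-0.5, -1.0, -4.2]
width: 0.0512
gripper_force: 29.1
```

apply_moves(
  steps=[
    {"translation":[0,0,-0.02],"rotation":[0,0,0]},
    {"translation":[0,0,-0.06],"rotation":[0,0,0]},
    {"translation":[0,0,-0.11],"rotation":[0,0,0]},
    {"translation":[0,0,-0.16],"rotation":[0,0,0]},
    {"translation":[0,0,-0.2],"rotation":[0,0,0]},
    {"translation":[0,0,-0.24],"rotation":[0,0,0]},
    {"translation":[0,0,-0.27],"rotation":[0,0,0]},
    {"translation":[0,0,-0.29],"rotation":[0,0,0]},
    {"translation":[0,0,-0.3],"rotation":[0,0,0]},
    {"translation":[0,0,-0.3],"rotation":[0,0,0]},
  ],
)

```text
t: 34.67
eef_pos: [0.6015, -0.0212, 0.1313]
ee_rot: [3.141, -0.0, -1.382]
force: [-0.8, 0.0, -4.0]
width: 0.0507
gripper_force: 29.1
```

```bash
python3 - <<'E'
from h import *
a=grab_frame("scene"); b=grab_frame("side"); s=get_state()
print(s['t'],s['eef_pos'],s['ee_rot'],s['force'],s['width'])
o=np.hstack([cv2.resize(a[110:290,80:320],(400,300),interpolation=cv2.INTER_CUBIC),cv2.resize(b[140:350,150:430],(400,300),interpolation=cv2.INTER_CUBIC)])
cv2.imwrite("pics/s6.png",o)
E
```

```text
34.7667 [ 0.60191165 -0.02105412  0.13219409] [-3.14100046e+00 -1.35946783e-04 -1.38188897e+00] [-0.80443322 -0.31200336 -2.63603348] 0.05104963978546081
```

View pics/s6.png

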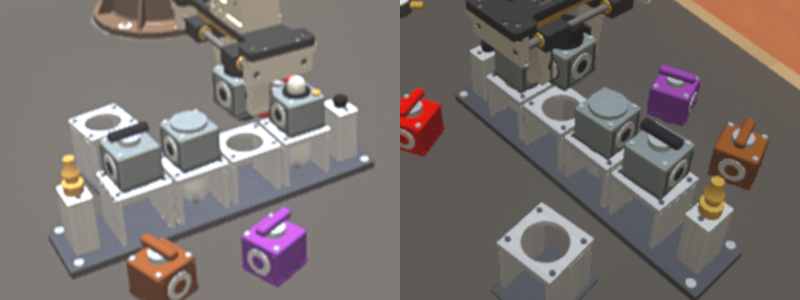

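apply_moves(
  steps=[
    {"translation":[0,0,-0.03],"rotation":[0,0,0]},
    {"translation":[0,0,-0.06],"rotation":[0,0,0]},
    {"translation":[0,0,-0.09],"rotation":[0,0,0]},
    {"translation":[0,0,-0.12],"rotation":[0,0,0]},
    {"translation":[0,0,-0.145],"rotation":[0,0,0]},
    {"translation":[0,0,-0.165],"rotation":[0,0,0]},
    {"translation":[0,0,-0.18],"rotation":[0,0,0]},
    {"translation":[0,0,-0.19],"rotation":[0,0,0]},
    {"translation":[0,0,-0.194],"rotation":[0,0,0]},
    {"translation":[0,0,-0.196],"rotation":[0,0,0]},
  ],
)

```text
t: 35.6
eef_pos: [0.6017, -0.0211, 0.0828]
ee_rot: [-3.142, -0.0, -1.382]
force: [-0.1, 0.7, -1.6]
width: 0.051
gripper_force: 29.1
```

apply_moves(
  steps=[
    {"translation":[0,0,-0.002],"rotation":[0,0,0]},
    {"translation":[0,0,-0.004],"rotation":[0,0,0]},
    {"translation":[0,0,-0.006],"rotation":[0,0,0]},
    {"translation":[0,0,-0.007],"rotation":[0,0,0]},
    {"translation":[0,0,-0.008],"rotation":[0,0,0]},
    {"translation":[0,0,-0.008],"rotation":[0,0,0]},
    {"translation":[0,0,-0.008],"rotation":[0,0,0]},
    {"translation":[0,0,-0.008],"rotation":[0,0,0]},
    {"translation":[0,0,-0.008],"rotation":[0,0,0]},
    {"translation":[0,0,-0.008],"rotation":[0,0,0]},
  ],
)

```text
t: 36.43
eef_pos: [0.6018, -0.021, 0.0821]
ee_rot: [-3.141, -0.0, -1.382]
force: [-4.3, 1.2, 5.1]
width: 0.0515
gripper_force: 29.0
```

apply_moves(
  steps=[
    {"translation":[0,0,0],"rotation":[0,0,0]},
    {"translation":[0,0,0],"rotation":[0,0,0]},
    {"translation":[0,0,0],"rotation":[0,0,0]},
    {"translation":[0,0,0],"rotation":[0,0,0]},
    {"translation":[0,0,0],"rotation":[0,0,0]},
    {"translation":[0,0,0],"rotation":[0,0,0]},
    {"translation":[0,0,0],"rotation":[0,0,0]},
    {"translation":[0,0,0.02],"rotation":[0,0,0]},
    {"translation":[0,0,0.06],"rotation":[0,0,0]},
    {"translation":[0,0,0.12],"rotation":[0,0,0]},
  ],
  jaw=-1,
)

```text
t: 37.27
eef_pos: [0.6009, -0.0212, 0.1107]
ee_rot: [3.139, -0.0, -1.382]
force: [0.9, -0.2, -0.0]
width: 0.0875
gripper_force: 0.0
```

apply_moves(
  steps=[
    {"translation":[0,0,0.1],"rotation":[0,0,0]},
    {"translation":[0,0,0.2],"rotation":[0,0,0]},
    {"translation":[0,0,0.3],"rotation":[0,0,0]},
    {"translation":[0,0,0.4],"rotation":[0,0,0]},
    {"translation":[-0.04,0.1,0.5],"rotation":[0,0,0]},
    {"translation":[-0.08,0.2,0.6],"rotation":[0,0,0]},
    {"translation":[-0.12,0.28,0.7],"rotation":[0,0,0]},
    {"translation":[-0.16,0.34,0.78],"rotation":[0,0,0]},
    {"translation":[-0.18,0.38,0.8],"rotation":[0,0,0]},
    {"translation":[-0.2,0.4,0.8],"rotation":[0,0,0]},
  ],
)

```text
t: 38.1
eef_pos: [0.5518, 0.0802, 0.3137]
ee_rot: [-3.137, 0.001, -1.381]
force: [-0.3, -0.3, -0.7]
width: 0.0877
gripper_force: 0.0
```

```bash
python3 - <<'E'
from h import *
c=camera_model("wrist"); w=grab_frame("wrist"); a=grab_frame("scene"); b=grab_frame("side"); s=get_state()
print(s['t'],s['eef_pos'],s['ee_rot'],s['force'],s['width'])
print([float(x) for x in c['xyz']],[float(x) for x in c['rotation']])
o=np.hstack([cv2.resize(a[110:290,80:320],(400,300),interpolation=cv2.INTER_CUBIC),cv2.resize(b[140:350,150:430],(400,300),interpolation=cv2.INTER_CUBIC)])
cv2.imwrite("pics/s7.png",o)
cv2.imwrite("pics/w7.png",cv2.resize(w,None,fx=1.5625,fy=1.5625,interpolation=cv2.INTER_CUBIC))
E
```

```text
38.25 [0.55092849 0.07880498 0.31015954] [ 3.14057548e+00  1.57083014e-05 -1.38139305e+00] [ 0.29081933 -0.17674979 -0.25504547] 0.08766152680087834
[0.5653357280308864, 0.007561223043961694, 0.47208032105546177] [2.8631133888409845, 0.003700827825979136, -2.9517129329339644]
```

View pics/s7.png

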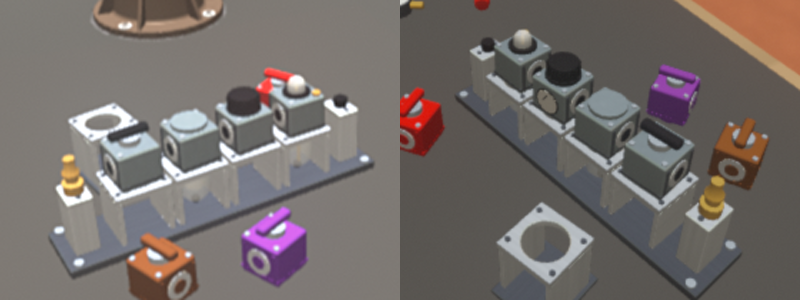

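View pics/w7.png

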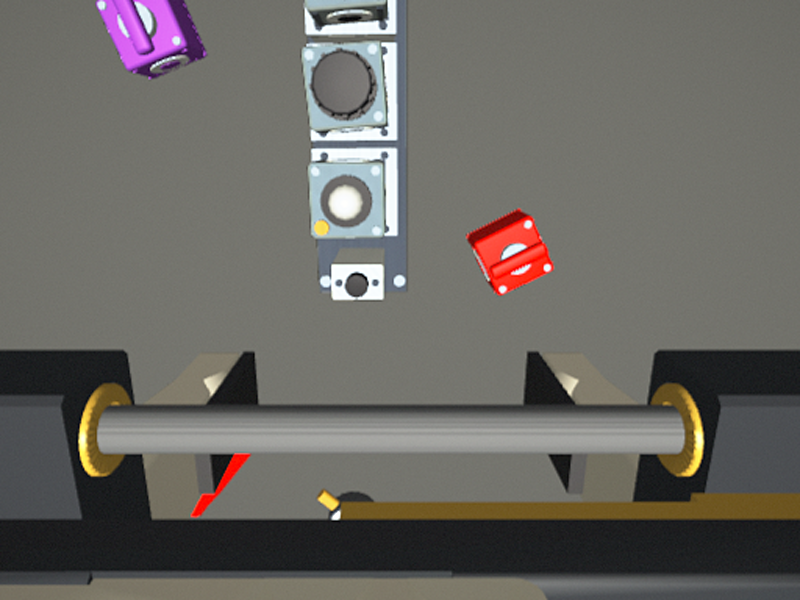

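The order is right, but the regulator (303,49)-(388,125) looks a few degrees off the row line. Gripped widths of 51 mm also suggest modules held about 3° askew. I'll measure each one from overhead.

apply_moves(
  steps=[
    {"translation":[0.02,-0.04,0.06],"rotation":[0,0,0]},
    {"translation":[0.04,-0.08,0.12],"rotation":[0,0,0]},
    {"translation":[0.06,-0.12,0.18],"rotation":[0,0,0]},
    {"translation":[0.08,-0.16,0.24],"rotation":[0,0,0]},
    {"translation":[0.1,-0.2,0.3],"rotation":[0,0,0]},
    {"translation":[0.12,-0.24,0.36],"rotation":[0,0,0]},
    {"translation":[0.14,-0.28,0.42],"rotation":[0,0,0]},
    {"translation":[0.16,-0.3,0.44],"rotation":[0,0,0]},
    {"translation":[0.16,-0.3,0.44],"rotation":[0,0,0]},
    {"translation":[0.16,-0.3,0.44],"rotation":[0,0,0]},
  ],
)

```text
t: 39.08
eef_pos: [0.5917, 0.0035, 0.419]
ee_rot: [3.139, 0.0, -1.383]
force: [0.5, -0.5, 0.2]
width: 0.0879
gripper_force: 0.0
```

```bash
cat > rect.py <<'E'
from h import *
import sys
c=camera_model("wrist"); w=grab_frame("wrist"); s=get_state(); print(s['t'],s['eef_pos'],s['ee_rot'])
th=0.1886; o=np.array([.6078,-.0545])+[0,-.0005]
A=np.array([np.cos(th),np.sin(th)]); B=np.array([-np.sin(th),np.cos(th)])
M=3.0  # px per mm, image x = row y, image y = row x
def rect(z,x0=-45,y0=-135,W=260,H=90):
    q=np.float32([[0,0],[W*M,0],[W*M,H*M],[0,H*M]])
    src=[]
    for u,v in q:
        P=o+A*(x0+v/M)/1000+B*(y0+u/M)/1000
        src.append(proj(c,[P[0],P[1],z]))
    return cv2.warpPerspective(w,cv2.getPerspectiveTransform(np.float32(src),q),(int(W*M),int(H*M)),flags=cv2.INTER_CUBIC)
o1=rect(.121); o2=rect(.075)
cv2.imwrite(sys.argv[1],np.vstack([o1,o2]))
E
python3 rect.py pics/r8.png
```

```text
39.1333 [0.59132917 0.00386597 0.41888609] [ 3.13890418e+00  2.72792929e-04 -1.38276990e+00]
```

View pics/r8.png

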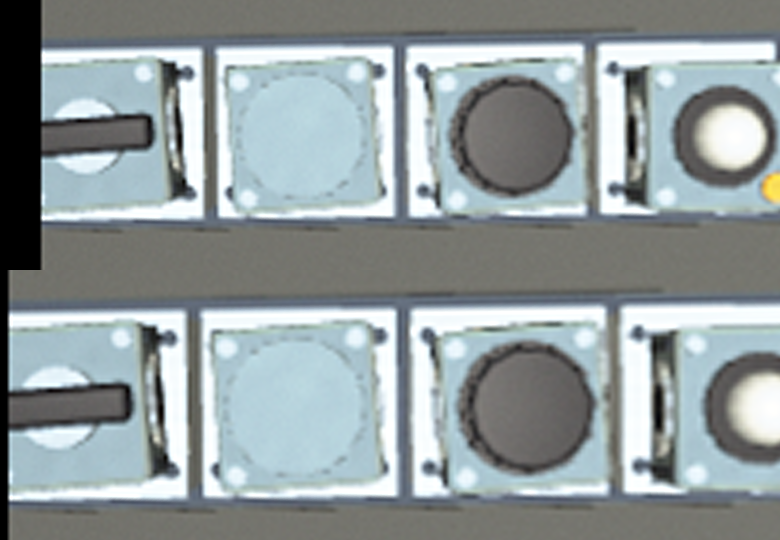

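Relative to the row, the valve, filter and regulator are twisted about +4° and the lubricator is aligned. I'll re-grip each one at its own angle and turn it back, starting with the regulator.

apply_moves(
  steps=[
    {"translation":[0.01,-0.02,-0.1],"rotation":[0,0,0.03]},
    {"translation":[0.02,-0.05,-0.2],"rotation":[0,0,0.06]},
    {"translation":[0.03,-0.08,-0.3],"rotation":[0,0,0.09]},
    {"translation":[0.04,-0.1,-0.42],"rotation":[0,0,0.12]},
    {"translation":[0.04,-0.1,-0.54],"rotation":[0,0,0.15]},
    {"translation":[0.04,-0.1,-0.66],"rotation":[0,0,0.15]},
    {"translation":[0.04,-0.1,-0.78],"rotation":[0,0,0.15]},
    {"translation":[0.04,-0.1,-0.88],"rotation":[0,0,0.15]},
    {"translation":[0.04,-0.1,-0.95],"rotation":[0,0,0.15]},
    {"translation":[0.04,-0.1,-0.954],"rotation":[0,0,0.15]},
  ],
)

```text
t: 39.97
eef_pos: [0.5982, -0.0209, 0.1771]
ee_rot: [3.133, 0.001, -1.304]
force: [-0.4, -0.4, -0.1]
width: 0.088
gripper_force: 0.0
```

apply_moves(
  steps=[
    {"translation":[0,0,-0.04],"rotation":[0,0,0]},
    {"translation":[0,0,-0.09],"rotation":[0,0,0]},
    {"translation":[0,0,-0.14],"rotation":[0,0,0]},
    {"translation":[0,0,-0.19],"rotation":[0,0,0]},
    {"translation":[0,0,-0.24],"rotation":[0,0,0]},
    {"translation":[0,0,-0.29],"rotation":[0,0,0]},
    {"translation":[0,0,-0.34],"rotation":[0,0,0]},
    {"translation":[0,0,-0.38],"rotation":[0,0,0]},
    {"translation":[0,0,-0.4],"rotation":[0,0,0]},
    {"translation":[0,0,-0.4],"rotation":[0,0,0]},
  ],
)

```text
t: 40.8
eef_pos: [0.6012, -0.021, 0.0816]
ee_rot: [3.14, 0.0, -1.303]
force: [0.5, 0.5, 0.5]
width: 0.0877
gripper_force: 0.0
```

apply_moves(
  steps=[
    {"translation":[0,0,0],"rotation":[0,0,0]},
    {"translation":[0,0,0],"rotation":[0,0,0]},
    {"translation":[0,0,0],"rotation":[0,0,0]},
    {"translation":[0,0,0],"rotation":[0,0,0]},
    {"translation":[0,0,0],"rotation":[0,0,0]},
    {"translation":[0,0,0],"rotation":[0,0,0]},
    {"translation":[0,0,0],"rotation":[0,0,0]},
    {"translation":[0,0,0],"rotation":[0,0,0]},
    {"translation":[0,0,0],"rotation":[0,0,0]},
    {"translation":[0,0,0],"rotation":[0,0,0]},
  ],
  jaw=1,
)

```text
t: 41.63
eef_pos: [0.6017, -0.0211, 0.0825]
ee_rot: [-3.141, -0.0, -1.303]
force: [-0.1, 0.5, 3.1]
width: 0.0501
gripper_force: 30.0
```

apply_moves(
  steps=[
    {"translation":[0,0,0.01],"rotation":[0,0,0]},
    {"translation":[0,0,0.02],"rotation":[0,0,-0.03]},
    {"translation":[0,0,0.02],"rotation":[0,0,-0.07]},
    {"translation":[0,0,0.02],"rotation":[0,0,-0.11]},
    {"translation":[0,0,0.02],"rotation":[0,0,-0.138]},
    {"translation":[0,0,0.02],"rotation":[0,0,-0.138]},
    {"translation":[0,0,0.012],"rotation":[0,0,-0.138]},
    {"translation":[0,0,0.005],"rotation":[0,0,-0.138]},
    {"translation":[0,0,0],"rotation":[0,0,-0.138]},
    {"translation":[0,0,-0.003],"rotation":[0,0,-0.138]},
  ],
)

```text
t: 42.47
eef_pos: [0.6015, -0.0211, 0.0825]
ee_rot: [3.141, -0.0, -1.375]
force: [-8.1, 2.2, 14.2]
width: 0.0502
gripper_force: 30.0
```

apply_moves(
  steps=[
    {"translation":[0,0,0],"rotation":[0,0,0]},
    {"translation":[0,0,0],"rotation":[0,0,0]},
    {"translation":[0,0,0],"rotation":[0,0,0]},
    {"translation":[0,0,0],"rotation":[0,0,0]},
    {"translation":[0,0,0],"rotation":[0,0,0]},
    {"translation":[0,0,0],"rotation":[0,0,0]},
    {"translation":[0,0,0],"rotation":[0,0,0]},
    {"translation":[0,0,0],"rotation":[0,0,0]},
    {"translation":[0,0,0],"rotation":[0,0,0]},
    {"translation":[0,0,0],"rotation":[0,0,0]},
  ],
)

```text
t: 43.3
eef_pos: [0.6015, -0.0211, 0.0825]
ee_rot: [-3.141, -0.0, -1.375]
force: [-4.1, 0.6, 7.4]
width: 0.0501
gripper_force: 30.0
```

apply_moves(
  steps=[
    {"translation":[0,0,0],"rotation":[0,0,0]},
    {"translation":[0,0,0],"rotation":[0,0,0]},
    {"translation":[0,0,0],"rotation":[0,0,0]},
    {"translation":[0,0,0],"rotation":[0,0,0]},
    {"translation":[0,0,0],"rotation":[0,0,0]},
    {"translation":[0,0,0],"rotation":[0,0,0]},
    {"translation":[0,0,0],"rotation":[0,0,0]},
    {"translation":[0,0,0.02],"rotation":[0,0,0]},
    {"translation":[0,0,0.06],"rotation":[0,0,0]},
    {"translation":[0,0,0.12],"rotation":[0,0,0]},
  ],
  jaw=-1,
)

```text
t: 44.13
eef_pos: [0.6009, -0.0212, 0.1115]
ee_rot: [3.139, -0.0, -1.376]
force: [0.2, 0.6, -0.2]
width: 0.0877
gripper_force: 0.0
```

apply_moves(
  steps=[
    {"translation":[0,0,0.08],"rotation":[0,0,0]},
    {"translation":[0,0,0.16],"rotation":[0,0,0]},
    {"translation":[0,0,0.24],"rotation":[0,0,0]},
    {"translation":[0.005,-0.03,0.28],"rotation":[0,0,0.03]},
    {"translation":[0.016,-0.09,0.28],"rotation":[0,0,0.06]},
    {"translation":[0.028,-0.15,0.28],"rotation":[0,0,0.09]},
    {"translation":[0.04,-0.21,0.28],"rotation":[0,0,0.12]},
    {"translation":[0.048,-0.25,0.28],"rotation":[0,0,0.133]},
    {"translation":[0.052,-0.275,0.28],"rotation":[0,0,0.133]},
    {"translation":[0.052,-0.275,0.28],"rotation":[0,0,0.133]},
  ],
)

```text
t: 44.97
eef_pos: [0.6147, -0.0908, 0.1819]
ee_rot: [-3.141, -0.0, -1.308]
force: [-0.1, 0.3, -0.1]
width: 0.0878
gripper_force: 0.0
```

apply_moves(
  steps=[
    {"translation":[0,0,-0.04],"rotation":[0,0,0]},
    {"translation":[0,0,-0.09],"rotation":[0,0,0]},
    {"translation":[0,0,-0.14],"rotation":[0,0,0]},
    {"translation":[0,0,-0.19],"rotation":[0,0,0]},
    {"translation":[0,0,-0.24],"rotation":[0,0,0]},
    {"translation":[0,0,-0.29],"rotation":[0,0,0]},
    {"translation":[0,0,-0.34],"rotation":[0,0,0]},
    {"translation":[0,0,-0.38],"rotation":[0,0,0]},
    {"translation":[0,0,-0.396],"rotation":[0,0,0]},
    {"translation":[0,0,-0.396],"rotation":[0,0,0]},
  ],
)

```text
t: 45.8
eef_pos: [0.6138, -0.0894, 0.0811]
ee_rot: [3.139, 0.0, -1.306]
force: [-0.4, -0.6, 0.2]
width: 0.0878
gripper_force: 0.0
```

apply_moves(
  steps=[
    {"translation":[0,0,0],"rotation":[0,0,0]},
    {"translation":[0,0,0],"rotation":[0,0,0]},
    {"translation":[0,0,0],"rotation":[0,0,0]},
    {"translation":[0,0,0],"rotation":[0,0,0]},
    {"translation":[0,0,0],"rotation":[0,0,0]},
    {"translation":[0,0,0],"rotation":[0,0,0]},
    {"translation":[0,0,0],"rotation":[0,0,0]},
    {"translation":[0,0,0],"rotation":[0,0,0]},
    {"translation":[0,0,0],"rotation":[0,0,0]},
    {"translation":[0,0,0],"rotation":[0,0,0]},
  ],
  jaw=1,
)

```text
t: 46.63
eef_pos: [0.6147, -0.0899, 0.0828]
ee_rot: [-3.141, -0.0, -1.306]
force: [-1.0, 0.2, 1.6]
width: 0.0498
gripper_force: 30.0
```

apply_moves(
  steps=[
    {"translation":[0,0,0.01],"rotation":[0,0,0]},
    {"translation":[0,0,0.02],"rotation":[0,0,-0.03]},
    {"translation":[0,0,0.02],"rotation":[0,0,-0.07]},
    {"translation":[0,0,0.02],"rotation":[0,0,-0.11]},
    {"translation":[0,0,0.02],"rotation":[0,0,-0.133]},
    {"translation":[0,0,0.02],"rotation":[0,0,-0.133]},
    {"translation":[0,0,0.012],"rotation":[0,0,-0.133]},
    {"translation":[0,0,0.005],"rotation":[0,0,-0.133]},
    {"translation":[0,0,0],"rotation":[0,0,-0.133]},
    {"translation":[0,0,-0.002],"rotation":[0,0,-0.133]},
  ],
)

```text
t: 47.47
eef_pos: [0.6145, -0.0899, 0.0828]
ee_rot: [3.141, -0.0, -1.375]
force: [-5.7, 1.1, 9.2]
width: 0.0497
gripper_force: 30.0
```

apply_moves(
  steps=[
    {"translation":[0,0,0],"rotation":[0,0,0]},
    {"translation":[0,0,0],"rotation":[0,0,0]},
    {"translation":[0,0,0],"rotation":[0,0,0]},
    {"translation":[0,0,0],"rotation":[0,0,0]},
    {"translation":[0,0,0],"rotation":[0,0,0]},
    {"translation":[0,0,0],"rotation":[0,0,0]},
    {"translation":[0,0,0],"rotation":[0,0,0]},
    {"translation":[0,0,0.02],"rotation":[0,0,0]},
    {"translation":[0,0,0.06],"rotation":[0,0,0]},
    {"translation":[0,0,0.12],"rotation":[0,0,0]},
  ],
  jaw=-1,
)

```text
t: 48.3
eef_pos: [0.6139, -0.0899, 0.1119]
ee_rot: [3.139, 0.0, -1.376]
force: [1.3, 0.1, -0.1]
width: 0.0875
gripper_force: 0.0
```

apply_moves(
  steps=[
    {"translation":[0,0,0.08],"rotation":[0,0,0]},
    {"translation":[0,0,0.16],"rotation":[0,0,0]},
    {"translation":[0,0,0.24],"rotation":[0,0,0]},
    {"translation":[0.005,-0.03,0.28],"rotation":[0,0,0.03]},
    {"translation":[0.016,-0.09,0.28],"rotation":[0,0,0.06]},
    {"translation":[0.028,-0.15,0.28],"rotation":[0,0,0.09]},
    {"translation":[0.04,-0.21,0.28],"rotation":[0,0,0.12]},
    {"translation":[0.048,-0.25,0.28],"rotation":[0,0,0.12]},
    {"translation":[0.052,-0.275,0.28],"rotation":[0,0,0.12]},
    {"translation":[0.052,-0.275,0.28],"rotation":[0,0,0.12]},
  ],
)

```text
t: 49.13
eef_pos: [0.6277, -0.1596, 0.1824]
ee_rot: [-3.141, -0.0, -1.315]
force: [-0.3, -0.4, -0.1]
width: 0.0879
gripper_force: 0.0
```

apply_moves(
  steps=[
    {"translation":[0,0,-0.04],"rotation":[0,0,0]},
    {"translation":[0,0,-0.09],"rotation":[0,0,0]},
    {"translation":[0,0,-0.14],"rotation":[0,0,0]},
    {"translation":[0,0,-0.19],"rotation":[0,0,0]},
    {"translation":[0,0,-0.24],"rotation":[0,0,0]},
    {"translation":[0,0,-0.29],"rotation":[0,0,0]},
    {"translation":[0,0,-0.34],"rotation":[0,0,0]},
    {"translation":[0,0,-0.38],"rotation":[0,0,0]},
    {"translation":[0,0,-0.398],"rotation":[0,0,0]},
    {"translation":[0,0,-0.398],"rotation":[0,0,0]},
  ],
)

```text
t: 49.97
eef_pos: [0.6267, -0.1581, 0.081]
ee_rot: [3.139, 0.001, -1.313]
force: [-0.5, 0.6, -0.3]
width: 0.0877
gripper_force: 0.0
```

apply_moves(
  steps=[
    {"translation":[0,0,0],"rotation":[0,0,0]},
    {"translation":[0,0,0],"rotation":[0,0,0]},
    {"translation":[0,0,0],"rotation":[0,0,0]},
    {"translation":[0,0,0],"rotation":[0,0,0]},
    {"translation":[0,0,0],"rotation":[0,0,0]},
    {"translation":[0,0,0],"rotation":[0,0,0]},
    {"translation":[0,0,0],"rotation":[0,0,0]},
    {"translation":[0,0,0],"rotation":[0,0,0]},
    {"translation":[0,0,0],"rotation":[0,0,0]},
    {"translation":[0,0,0],"rotation":[0,0,0]},
  ],
  jaw=1,
)

```text
t: 50.8
eef_pos: [0.6277, -0.1586, 0.0828]
ee_rot: [-3.141, -0.0, -1.313]
force: [0.0, 0.7, 3.3]
width: 0.0498
gripper_force: 30.0
```

apply_moves(
  steps=[
    {"translation":[0,0,0.01],"rotation":[0,0,0]},
    {"translation":[0,0,0.02],"rotation":[0,0,-0.03]},
    {"translation":[0,0,0.02],"rotation":[0,0,-0.07]},
    {"translation":[0,0,0.02],"rotation":[0,0,-0.1]},
    {"translation":[0,0,0.02],"rotation":[0,0,-0.12]},
    {"translation":[0,0,0.02],"rotation":[0,0,-0.12]},
    {"translation":[0,0,0.012],"rotation":[0,0,-0.12]},
    {"translation":[0,0,0.005],"rotation":[0,0,-0.12]},
    {"translation":[0,0,0],"rotation":[0,0,-0.12]},
    {"translation":[0,0,-0.002],"rotation":[0,0,-0.12]},
  ],
)

```text
t: 51.63
eef_pos: [0.6275, -0.1586, 0.0828]
ee_rot: [3.141, -0.0, -1.375]
force: [-4.0, 2.6, 8.4]
width: 0.0499
gripper_force: 30.0
```

apply_moves(
  steps=[
    {"translation":[0,0,0],"rotation":[0,0,0]},
    {"translation":[0,0,0],"rotation":[0,0,0]},
    {"translation":[0,0,0],"rotation":[0,0,0]},
    {"translation":[0,0,0],"rotation":[0,0,0]},
    {"translation":[0,0,0],"rotation":[0,0,0]},
    {"translation":[0,0,0],"rotation":[0,0,0]},
    {"translation":[0,0,0],"rotation":[0,0,0]},
    {"translation":[0,0,0.02],"rotation":[0,0,0]},
    {"translation":[0,0,0.06],"rotation":[0,0,0]},
    {"translation":[0,0,0.12],"rotation":[0,0,0]},
  ],
  jaw=-1,
)

```text
t: 52.47
eef_pos: [0.6269, -0.1586, 0.1119]
ee_rot: [3.139, 0.0, -1.376]
force: [-0.8, -1.0, 0.2]
width: 0.0877
gripper_force: 0.0
```

apply_moves(
  steps=[
    {"translation":[0,0,0.1],"rotation":[0,0,0]},
    {"translation":[0,0,0.2],"rotation":[0,0,0]},
    {"translation":[0,0,0.3],"rotation":[0,0,0]},
    {"translation":[0,0,0.4],"rotation":[0,0,0]},
    {"translation":[-0.03,0.1,0.5],"rotation":[0,0,0]},
    {"translation":[-0.06,0.22,0.6],"rotation":[0,0,0]},
    {"translation":[-0.09,0.34,0.7],"rotation":[0,0,0]},
    {"translation":[-0.12,0.46,0.8],"rotation":[0,0,0]},
    {"translation":[-0.14,0.58,0.9],"rotation":[0,0,0]},
    {"translation":[-0.16,0.64,1],"rotation":[0,0,0]},
  ],
)

```text
t: 53.3
eef_pos: [0.5867, 0.0038, 0.3648]
ee_rot: [-3.14, 0.0, -1.374]
force: [0.9, -0.6, 0.2]
width: 0.0874
gripper_force: 0.0
```

apply_moves(
  steps=[
    {"translation":[0,0,0.06],"rotation":[0,0,0]},
    {"translation":[0,0,0.12],"rotation":[0,0,0]},
    {"translation":[0,0,0.18],"rotation":[0,0,0]},
    {"translation":[0,0,0.22],"rotation":[0,0,0]},
    {"translation":[0,0,0.24],"rotation":[0,0,0]},
    {"translation":[0,0,0.24],"rotation":[0,0,0]},
    {"translation":[0,0,0.24],"rotation":[0,0,0]},
    {"translation":[0,0,0.24],"rotation":[0,0,0]},
    {"translation":[0,0,0.24],"rotation":[0,0,0]},
    {"translation":[0,0,0.24],"rotation":[0,0,0]},
  ],
)

```text
t: 54.13
eef_pos: [0.5874, 0.0013, 0.4213]
ee_rot: [3.14, -0.0, -1.376]
force: [0.6, -0.3, -0.2]
width: 0.0879
gripper_force: 0.0
```

```bash
sed -i 's/th=0.1886/th=0.1955/; s/^o1=.*/o1=rect(.121); b=grab_frame("side")[140:350,150:430]; o2=cv2.resize(np.hstack([b,grab_frame("scene")[90:300,60:340]]),(780,292))/' rect.py; python3 rect.py pics/r9.png
```

```text
54.1833 [0.58748769 0.00132934 0.42145839] [ 3.14056625e+00 -9.01920294e-05 -1.37591686e+00]
```

View pics/r9.png

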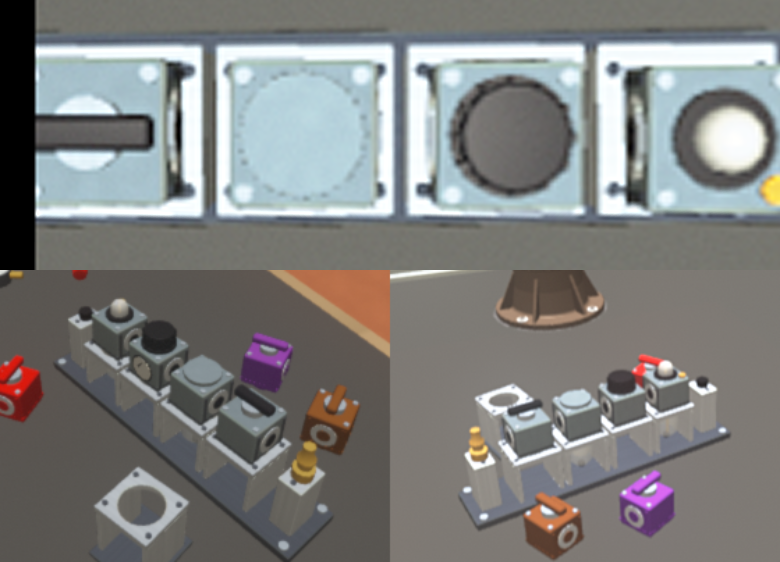

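All four modules are seated and square to the row: handle level at (95,131), cap at (303,132), knob at (513,133), dome at (730,137). The spare nest is empty.

```bash
python3 -c "
from station import *
print(job_done())"
```

```text
the job is handed in; nothing more can be done
None
```

The job is handed in: counted from the air-supply end the modules stand shut-off valve, filter, regulator, lubricator, each seated upright with its ports in line with the row, and the spare nest is empty (about 54 of the 115 s used).

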